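# Fit the sensor clips and start a battery discharge test

## Task

First take the square key from its stand, put its tip into the recess of the load knob, turn the knob fully anticlockwise to its stop (off) and stand the key back in its stand. Then squeeze each sensor clip that is on the bench open and let it spring shut onto the upright front edge of a copper terminal fin of the battery cradle, level and pointing straight in, about halfway up the fin with the last 10 to 35 mm of its jaws past the edge, one clip to a fin, in any order. When all are on, start the test: with the key turn the knob fully clockwise to its stop and stand the key back in its stand; leave the open phone where it is.

Things in the scene. Friction and masses are not known exactly. Their poses are not given: they have to be found in the camera images.
- key: square-tipped hand key, 107 mm long, standing tip down in its stand: steel shank 12 mm square (9 mm square over the last 4 mm) up to 55 mm from the tip, then a black handle 24 mm square from 55 to 107 mm, its flats parallel to the shank's; about 120 g. Origin at the centre of the tip's end, z up along the handle, x and y square to the flats
- stand_hole (a point): centre of the mouth of the square hole in the key's stand, a fixed aluminium block 80 x 80 x 50 mm; the mouth is at its top face, the hole is 15 mm square and 40 mm deep, sides along x and y of this frame, z up. The key stands on the hole's floor with its sides along the hole's
- knob_recess (a point): centre of the mouth of the square recess (13.6 mm square, 15 mm deep, chamfered) in the captive load knob, a 44 mm disc flush in the top of the fixed grey load box (140 x 140 x 50 mm): only the key can turn it. x and y are square to the recess's sides and turn with the knob, z up; a white pointer on the disc lies along this x
- knob (a joint): angle of the load knob (rad), growing anticlockwise seen from above; 0 is the clockwise stop (full load, pointer at the round black mark on the box), 1.4 the anticlockwise stop (off, pointer at the black bar mark). It turns stiffly (about 0.05 N m) and stays where it is left
- fins: three upright copper terminal fins on the front (-x) edge of a fixed grey battery cradle, a base 100 (x) x 270 (y) x 30 mm high; one at the middle, one 90 mm to either side, each 3 mm thick (y), running 44 mm back from the base's front edge, from 29 to 73 mm above the table. Origin on the table under the middle of the base, axes as the base's
- phone: open phone, 150 (x) x 72 x 10 mm, lying at the left front of the bench, origin under its centre; not part of the job
- fin_left (a point): point on the left (+y) terminal fin: the middle of its upright front edge, 52 mm above the table; the fin runs from here 44 mm along this frame's +x (horizontal, away from the robot) and 22 mm up and 21 mm down; z up
- fin_mid (a point): point on the middle terminal fin: the middle of its upright front edge, 52 mm above the table; the fin runs from here 44 mm along this frame's +x (horizontal, away from the robot) and 22 mm up and 21 mm down; z up
- fin_right (a point): point on the right (-y) terminal fin: the middle of its upright front edge, 52 mm above the table; the fin runs from here 44 mm along this frame's +x (horizontal, away from the robot) and 22 mm up and 21 mm down; z up
- clip_a: sprung sensor clip (50 g, may be absent) lying flat, 98 mm long, 22 mm high; origin under its middle, x towards its steel jaws, z up. Grey pod 28 x 24 mm, 28 mm high, at x = 0, where the arms pivot (y = +-7 mm). Jaws meet along the x axis, to x = 42 mm, 20 mm high. Black tails spread behind to x = -56 mm: 45 mm over their outsides at x = -42 mm, 52 mm at the ends
- clip_a_jaw (a point): point midway between the jaws' ends of this clip, 42 mm ahead of its origin and 11 mm above its underside; axes as the clip's
- clip_a_arm (a joint): how far each arm of this clip is squeezed (rad): 0 jaws shut on nothing, about 0.04 shut on a fin, 0.26 at the stop. Squeezing the tails together (6 to 9 N) to the stop, 23 mm over their outsides and then parallel, opens the jaws about 20 mm at their ends; let go, they spring shut
- clip_b: sprung sensor clip (50 g, may be absent) lying flat, 98 mm long, 22 mm high; origin under its middle, x towards its steel jaws, z up. Grey pod 28 x 24 mm, 28 mm high, at x = 0, where the arms pivot (y = +-7 mm). Jaws meet along the x axis, to x = 42 mm, 20 mm high. Black tails spread behind to x = -56 mm: 45 mm over their outsides at x = -42 mm, 52 mm at the ends
- clip_b_jaw (a point): point midway between the jaws' ends of this clip, 42 mm ahead of its origin and 11 mm above its underside; axes as the clip's
- clip_b_arm (a joint): how far each arm of this clip is squeezed (rad): 0 jaws shut on nothing, about 0.04 shut on a fin, 0.26 at the stop. Squeezing the tails together (6 to 9 N) to the stop, 23 mm over their outsides and then parallel, opens the jaws about 20 mm at their ends; let go, they spring shut
- clip_c: sprung sensor clip (50 g, may be absent) lying flat, 98 mm long, 22 mm high; origin under its middle, x towards its steel jaws, z up. Grey pod 28 x 24 mm, 28 mm high, at x = 0, where the arms pivot (y = +-7 mm). Jaws meet along the x axis, to x = 42 mm, 20 mm high. Black tails spread behind to x = -56 mm: 45 mm over their outsides at x = -42 mm, 52 mm at the ends
- clip_c_jaw (a point): point midway between the jaws' ends of this clip, 42 mm ahead of its origin and 11 mm above its underside; axes as the clip's
- clip_c_arm (a joint): how far each arm of this clip is squeezed (rad): 0 jaws shut on nothing, about 0.04 shut on a fin, 0.26 at the stop. Squeezing the tails together (6 to 9 N) to the stop, 23 mm over their outsides and then parallel, opens the jaws about 20 mm at their ends; let go, they spring shut

How it is judged:
By the outcome, as a careful person would: the job done as asked, in the order asked, and still so for the second after the job is handed in, with the robot touching nothing.
Of clip_a, clip_b, clip_c only 2 to 3 are there at a start; the rules pass over those that are not, and their reading is None.
At some moment in a run one of clip_a, clip_b, clip_c may be knocked a few centimetres aside while the robot is not near it.
It also fails if it takes over 192 s, if anything falls off the work surface, if the arm or the gripper's body presses on something with over 40 N, if the wrist force passes 120 N, or if a joint passes its speed limit or range.

## Robot

A 7-joint arm with a two-finger parallel gripper is mounted at the origin on the work surface. World frame = base frame: x ahead of the robot, y to its left, z up, the work surface at z = 0. Lengths are in m, angles in rad, forces in N, time in s.
With the tool pointing down it reaches from about 0.35 to 0.9 m from the base axis. Payload 7.2 kg.
Tool frame: the origin (TCP) lies between the finger pads; the fingertips stand 17 mm ahead of it and the grasp point (between the pads) lies 2 mm behind it; z points along the fingers, y is the line along which they close (so a half turn about z gives the same grasp; the last joint's range is limited). The gripper opens to 88 mm and grips with 3 to 60 N. Pads are 20 mm wide; open, the fingers measure 115 mm over their backs; the gripper's body (75 mm by 178 mm) begins 61 mm behind the grasp point.
Start: joints at [-1.374, 0.411, -0.013, 1.596, 0.006, 1.134, -0.082], TCP at [0.164, 0.603, 0.24] pointing down, gripper open.
Joint ranges: [-2.95, 2.95], [-0.29, 1.99], [-1.47, 1.44], [0.14, 2.54], [-1.03, 4.17], [0.13, 1.85], [-2.86, 2.86]. Speed limits (rad/s): [2.39, 2.39, 3.01, 3.01, 3.14, 3.14, 3.14].

## Interface

Orientations are given as a unit quaternion [w, x, y, z].
In Python, from plant import robot gives the robot as it stands.
- The arm moves only by the tool jog_arm, never from a script. Its arguments are lists of equal length, an entry for each row: "gripper": the opening, from -1 (shut) to 1 (fully open); "slide": the shift along the tool's x, y, z each as a share of 0.6 m, from -1 to 1, a list of three; "turn": the turn, a rotation vector about the tool's x, y, z each as a share of 0.5 rad, from -1 to 1, a list of three. In form: {"gripper": [gripper, ...], "slide": [[x, y, z], ...], "turn": [[wx, wy, wz], ...]}. A call has 1 to 12 rows; each row is the pose to reach, as a shift and turn from the pose commanded when the call began, along the tool's axes at that moment; what a row does not reach only later rows make up. A row lasts 1/8 s, in which the tool goes at most 62.5 mm and 10.7 degrees, less where a joint would pass 70% of its speed; a pose out of reach is approached as far as the arm can. A call with a number of a shift or a turn outside -1 to 1 is refused whole. A call with a gripper value outside its range is refused whole. The fingers move at their own pace and stop on an object; "force" is the grip in N (left out, the last holds). Time passes only in rows, so rows that repeat a pose let the fingers close. It gives the time, the measured TCP pose, the force, the opening and the grip force at its end, in the units of the state.
- robot.read_state(): the state, without advancing time (a new reading comes with each control period).
- robot.get_image(name): name is "scene" or "top" or "wrist"; returns a dict with "img" (420x560x3 uint8, red, green, blue), "depth" (420x560 float32, m along the optical axis (not along the pixel's ray), 0 where there is no reading), "mtx" (3x3 intrinsics, pixels), "rvec" (rotation vector, rad) and "tvec" (3), from world to camera coordinates, as OpenCV has them. Camera axes: x right, y down, z forward; pixel columns grow to the right and rows downward; lengths in m; the calibration is good to about 2 mm. A picture is of the moment at which its call begins.
- robot.close_job(): hands the job in; it is judged then, once.
The state is a dict: "time_s": time; "joint_pos": joint angles; "qvel": joint speeds; "effort": joint torques, N m; "tcp_pos": TCP position; "ee_rot": TCP orientation; "ft_force": force on the tool from outside, world axes, zero at the start; "torque": the same for the moment, N m; "width": finger opening in m; "gripper_force": force on a finger pad.
Only numpy, scipy, OpenCV 4.12 (cv2) and the standard library are available. Lean on these libraries where they do the work, as an engineer would, in place of code of your own. Each camera call takes 0.05 s, during which the arm holds its last target. There are 200 camera calls.

## Working session

There is one attempt and no reset: what is moved stays moved. The work goes in short steps, Python scripts to look and compute and a tool call to move; the robot and the scene stay as the last step left them, time stands still between calls to the robot, and variables do not carry over. Pictures are saved under pics/ and viewed, at most 14 in all, crops included, and the job is handed in when it is done.

Besides the shell and the picture viewer there is one more tool, called after "Emit:" as name(argument=value, ...) on one line, values as JSON. jog_arm: Moves the arm, as the interface text tells. Its arguments: {"type":"object","properties":{"gripper":{"type":"array","items":{"type":"number"}},"slide":{"type":"array","items":{"type":"array","items":{"type":"number","minimum":-1,"maximum":1}}},"turn":{"type":"array","items":{"type":"array","items":{"type":"number","minimum":-1,"maximum":1}}},"force":{"type":"number"}},"required":["gripper","slide","turn"]}

```bash
mkdir -p pics; ls; python3 - <<'E'
from plant import robot
import cv2,numpy as np
s=robot.read_state();print(s)
for n in("top","scene"):
    d=robot.get_image(n);cv2.imwrite(f"pics/{n}0.png",d["img"][:,:,::-1]);np.savez(f"pics/{n}0.npz",**d)
    R=cv2.Rodrigues(d["rvec"])[0];print(n,-R.T@d["tvec"].ravel(),R[2],d["mtx"].tolist())
E
```

```text
pics
{'time_s': 0.0, 'joint_pos': array([-1.37419793,  0.41187705, -0.01269437,  1.59701467,  0.00561074,
        1.13429957, -0.0822348 ]), 'qvel': array([ 5.16761519e-04, -3.84630308e-06,  4.27229419e-04,  1.49289210e-03,
       -2.79857365e-04, -6.17144837e-04, -7.01170470e-04]), 'effort': array([ 5.32008344e-04, -5.87974584e+01,  6.42600674e-01, -2.91074520e+01,
       -5.35629771e-02,  1.84804219e-02,  1.69957016e-04]), 'tcp_pos': array([0.16350134, 0.60275311, 0.23883542]), 'ee_rot': array([-3.96319280e-05,  1.32023556e-01,  9.91246271e-01, -7.80507963e-04]), 'ft_force': array([-1.10324811, -0.14798743,  0.07812216]), 'torque': array([-0.04128585, -0.03214782, -0.03083819]), 'gripper_force': 0.0, 'width': 0.08765115675125962}
top [0.4055983  0.08587165 1.03072752] [ 0.17455801 -0.03353412 -0.98407569] [[437.8058709729536, 0.0, 282.5395062670078], [0.0, 437.8058709729536, 212.97678052783866], [0.0, 0.0, 1.0]]
scene [ 0.84317376 -0.45375167  0.80233635] [-0.2964119   0.54675079 -0.78307315] [[398.42085411995595, 0.0, 278.7818725366164], [0.0, 398.42085411995595, 205.67793592936167], [0.0, 0.0, 1.0]]
```

View pics/top0.png

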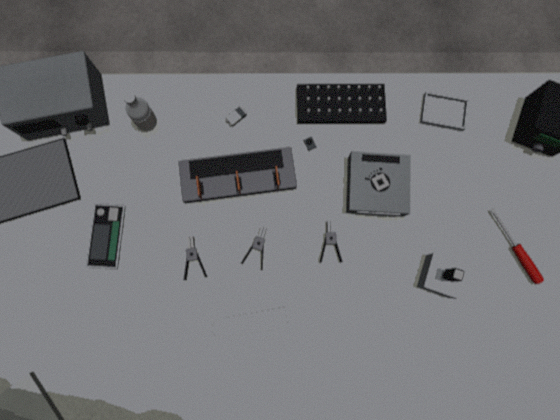

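View pics/scene0.png

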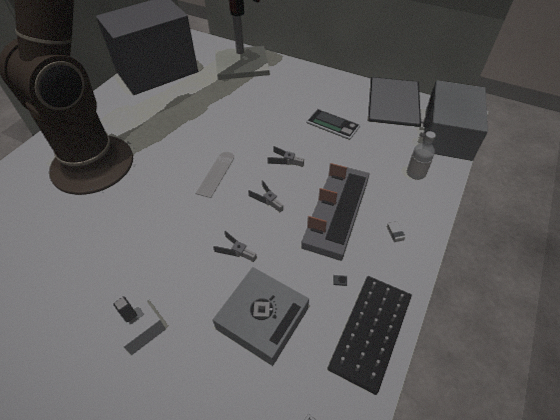

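```bash
cat > h.py <<'E'
import numpy as np,cv2
def load(f): return dict(np.load(f))
def cam(d):
    R=cv2.Rodrigues(d["rvec"])[0]; return R,d["tvec"].reshape(3),d["mtx"]
def ray(d,uv,z):
    R,t,K=cam(d); uv=np.atleast_2d(uv).astype(float)
    r=np.c_[uv,np.ones(len(uv))]@np.linalg.inv(K).T@R; c=-R.T@t
    return c+r*((z-c[2])/r[:,2])[:,None]
def proj(d,P):
    return cv2.projectPoints(np.atleast_2d(P).astype(float),d["rvec"],d["tvec"],d["mtx"],None)[0][:,0]
def cloud(d):
    R,t,K=cam(d); h,w=d["depth"].shape; u,v=np.meshgrid(np.arange(w),np.arange(h))
    p=np.stack([(u-K[0,2])/K[0,0],(v-K[1,2])/K[1,1],np.ones((h,w))],-1)*d["depth"][...,None]
    return (p-t)@R
E
python3 - <<'E'
from h import *
d=load("pics/top0.npz");P=cloud(d);img=d["img"]
reg=dict(clipL=(165,215,230,285),clipM=(235,275,222,275),clipR=(312,348,217,268),box=(340,415,147,220),stand=(412,470,248,305),cradle=(172,302,142,206))
for n,(a,b,c,e) in reg.items():
    p=P[c:e,a:b].reshape(-1,3);z=p[:,2]
    print(n,np.histogram(z,bins=[-.1,-.005,.005,.015,.025,.035,.045,.055,.065,.08,.1,.13])[0])
def up(a,b,c,e,s): return cv2.resize(img[c:e,a:b,::-1],None,fx=s,fy=s,interpolation=cv2.INTER_CUBIC)
A=up(165,365,150,290,4); cv2.imwrite("pics/clips.png",np.clip(A*1.3,0,255).astype(np.uint8))
B=up(340,490,145,305,3.75 if 0 else 3.7);cv2.imwrite("pics/kn.png",np.clip(B*1.3,0,255).astype(np.uint8));print(A.shape,B.shape)
E
```

```text
clipL [  18 2380   47  174  123    0    0    0    0    0    0]
clipM [  10 1815   18  149  121    0    0    0    0    0    0]
clipR [   5 1511   33  166  108    0    0    0    0    0    0]
box [  15 1534   67   90   99  198 3456    1    0    0    0]
stand [  18 1715   63   67   72   82 1031    0   30   49  162]
cradle [  23 3335  118  122 3411 1145   24   24   87    0    0]
(560, 800, 3) (592, 555, 3)
```

View pics/clips.png

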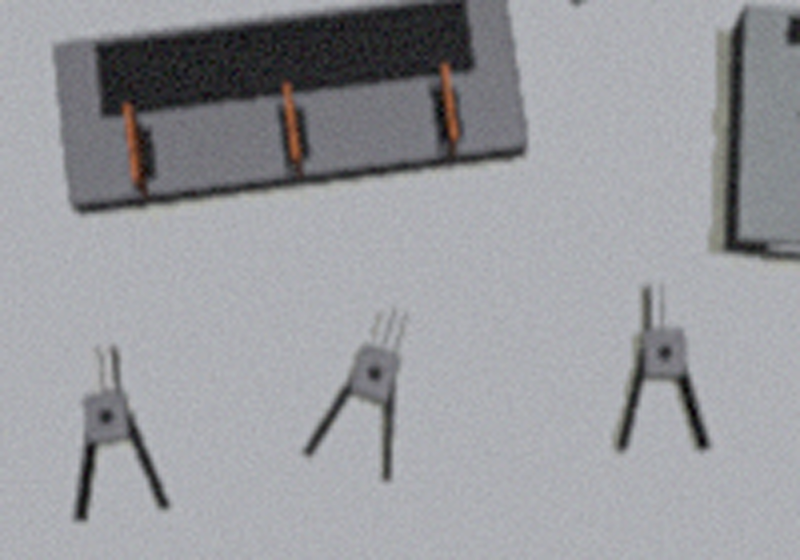

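View pics/kn.png

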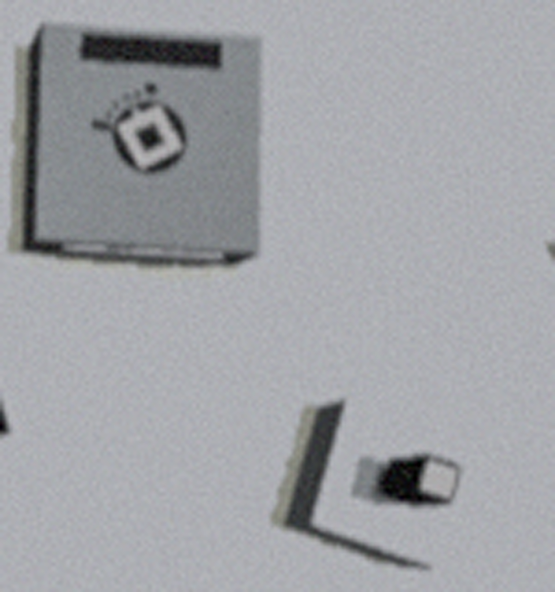

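```bash
cat > m.py <<'E'
from h import *
def rect(p):
    r=cv2.minAreaRect((p[:,:2]*1000).astype(np.float32)); return np.round(r[0],1),np.round(r[1],1),round(r[2],2)
def clips(d,regs,P=None):
    P=cloud(d) if P is None else P; out=[]
    for a,b,c,e in regs:
        p=P[c:e,a:b].reshape(-1,3); q=p[(p[:,2]>.009)&(p[:,2]<.04)]
        pod=q[q[:,2]>.0255]; c0=pod[:,:2].mean(0)
        t=q[np.hypot(*(q[:,:2]-c0).T)>.024][:,:2]
        # tails = points spread; jaw direction from mean tail point
        far=t[np.hypot(*(t-c0).T)>.044]; ax=c0-far.mean(0); ax/=np.hypot(*ax)
        nrm=np.array([-ax[1],ax[0]]); tail=t[(t-c0)@ax<0]; s=(tail-c0)@nrm
        # bisector of the two tails by line fits
        dirs=[]
        for m in (tail[s>0],tail[s<=0]):
            v=cv2.fitLine((m*1000).astype(np.float32),cv2.DIST_HUBER,0,.01,.01).ravel()[:2]
            dirs.append(v*np.sign(v@ax))
        bis=sum(dirs); 
        print("clip pod",np.round(c0*1000,1),"z",pod[:,2].mean().round(4),"rect",rect(pod),"yaw far",np.degrees(np.arctan2(ax[1],ax[0])).round(1),"yaw bis",np.degrees(np.arctan2(bis[1],bis[0])).round(1),"tail",((tail-c0)@ax).min().round(4),"wid",np.ptp(s).round(4))
E
python3 - <<'E'
from m import *
d=load("pics/top0.npz");P=cloud(d);img=d["img"].astype(int)
g=lambda a,b,c,e:P[c:e,a:b].reshape(-1,3)
clips(d,[(165,215,230,285),(235,275,222,275),(312,348,217,268)],P)
p=g(340,415,147,220);p=p[p[:,2]>.045];print("box",rect(p),p[:,2].mean())
p=g(412,470,248,305);k=p[p[:,2]>.1];print("key",rect(k),k[:,2].mean(),k.mean(0))
p=p[(p[:,2]>.046)&(p[:,2]<.055)];print("stand",rect(p),p[:,2].mean())
cu=(img[...,0]-img[...,2]>30)
for sd,nm in((load("pics/top0.npz"),"top"),(load("pics/scene0.npz"),"scene")):
    im=sd["img"].astype(int);Q=cloud(sd);cu=((im[...,0]-im[...,2]>25)).astype(np.uint8)
    n,l,s,_=cv2.connectedComponentsWithStats(cu)
    for i in range(1,n):
        if s[i,4]<25: continue
        q=Q[l==i];t=q[(q[:,2]>.060)&(q[:,2]<.085)]
        print(nm,s[i],q[:,2].min().round(3),q[:,2].max().round(3),(q.mean(0)).round(3))
        if len(t)>8: print("   ",rect(t))
# cradle base front edge
q=g(172,302,142,206);q=q[(q[:,2]>.026)&(q[:,2]<.045)];print("cradle",rect(q))
# recess: white plate on knob
im=img[147:220,340:415];w=((im.min(-1)>190)).astype(np.uint8)
n,l,s,c=cv2.connectedComponentsWithStats(w);print([ (tuple(s[i]),c[i]+[340,147]) for i in range(1,n) if s[i,4]>10])
print(np.median(im.reshape(-1,3),0))
E
```

```text
clip pod [492.3 261.3] z 0.0282 rect (array([475.8, 252.8]), array([47.1, 63.4]), 89.0) yaw far 5.9 yaw bis 7.2 tail -0.0546 wid 0.0518
clip pod [515. 109.] z 0.0277 rect (array([509.3, 110.3]), array([25.8, 42. ]), 81.77) yaw far -20.4 yaw bis -15.0 tail -0.0554 wid 0.0507
clip pod [525.6 -57.7] z 0.0282 rect (array([524.4, -58.2]), array([21.6, 26.2]), 88.78) yaw far 2.9 yaw bis -1.3 tail -0.0565 wid 0.0511
box (array([ 544.1, -108.6]), array([185.8, 439.9]), 58.35) 0.053634308936714746
key (array([ 427.1, -118. ]), array([ 28. , 409.1]), 2.11) 0.20160079325565808 [ 0.43095747 -0.27017395  0.20160079]
stand (array([ 434. , -310.5]), array([82.6, 80.6]), 69.64) 0.04942021462869037
top [275 166   5  20  56] 0.027 0.077 [0.666 0.064 0.057]
    (array([663.4,  64.3]), array([42.4,  2.9]), 6.76)
top [235 170   6  21  54] 0.029 0.077 [0.655 0.154 0.057]
    (array([653.1, 153.4]), array([44.3,  3. ]), 6.94)
top [195 176   6  20  56] 0.028 1.031 [0.638 0.241 0.08 ]
    (array([641.4, 242.4]), array([41.8,  3.1]), 6.95)
top [512 244  32  40 470] -0.002 1.031 [ 0.455 -0.514  0.03 ]
scene [320 188  17   6  25] 0.029 0.075 [0.651 0.153 0.071]
    (array([650.9, 151.4]), array([39.9,  6.1]), 2.47)
scene [308 216  18   6  30] 0.07 0.076 [0.661 0.062 0.073]
    (array([660.7,  62.2]), array([40.4,  4.8]), 3.52)
cradle (array([680.4, 156.8]), array([101.2, 269.7]), 7.04)
[]
[103. 105. 108.]
```

```bash
sed -i 's/    return (p-t)@R/    o=(p-t)@R; o[(d["depth"]<.05)|(o[...,2]>.3)|(o[...,2]<-.05)]=(9,9,-9); return o/' h.py
cat >> m.py <<'E'
from scipy.spatial.transform import Rotation as Ro
def go(st,xyz,yaw,mm=True):
    """rows for a tool-down pose with tool x at world angle yaw (deg); prints slide/turn shares"""
    w,x,y,z=st["ee_rot"];R=Ro.from_quat([x,y,z,w]);a=np.radians(yaw)
    T=Ro.from_matrix(np.array([[np.cos(a),np.sin(a),0],[np.sin(a),-np.cos(a),0],[0,0,-1.]]))
    s=R.inv().apply(np.array(xyz)-st["tcp_pos"])/.6; t=(R.inv()*T).as_rotvec()/.5
    xa=R.as_matrix()[:,0]
    print("tcp",st["tcp_pos"].round(4),"yaw",np.degrees(np.arctan2(xa[1],xa[0])).round(2),"t",round(st["time_s"],2),"slide",s.round(4).tolist(),"turn",t.round(3).tolist())
E
python3 - <<'E'
from m import *
from plant import robot
d=load("pics/top0.npz");P=cloud(d);img=d["img"].astype(int)
g=lambda a,b,c,e:P[c:e,a:b].reshape(-1,3)
clips(d,[(165,215,230,285),(235,275,222,275),(312,348,217,268)],P)
p=g(340,415,147,220);p=p[(p[:,2]>.045)&(p[:,2]<.06)];print("box",rect(p),p[:,2].mean())
p=g(412,470,248,305);k=p[p[:,2]>.105];print("key",rect(k),k[:,2].mean(),k.mean(0))
im=img[160:200,362:400].mean(-1);print(im.max());w=(im>140).astype(np.uint8)
n,l,s,c=cv2.connectedComponentsWithStats(w)
for i in range(1,n):print(s[i],c[i]+[362,160],ray(d,c[i]+[362,160],.05))
go(robot.read_state(),[.57,-.17,.25],164.8-85)
E
```

```text
clip pod [492.3 261.3] z 0.0282 rect (array([475.8, 252.8]), array([47.1, 63.4]), 89.0) yaw far 5.9 yaw bis 7.2 tail -0.0546 wid 0.0518
clip pod [515. 109.] z 0.0277 rect (array([509.3, 110.3]), array([25.8, 42. ]), 81.77) yaw far -20.4 yaw bis -15.0 tail -0.0554 wid 0.0507
clip pod [525.6 -57.7] z 0.0282 rect (array([524.4, -58.2]), array([21.6, 26.2]), 88.78) yaw far 2.9 yaw bis -1.3 tail -0.0565 wid 0.0511
box (array([ 652.1, -175.7]), array([142. , 141.6]), 85.45) 0.04939467974271888
key (array([ 434.1, -310.1]), array([24.5, 24.5]), 69.67) 0.115718517487277 [ 0.43374551 -0.30815927  0.11571852]
138.0
tcp [0.1635 0.6028 0.2389] yaw 164.83 t 0.1 slide [-0.991, -1.0658, -0.0169] turn [-0.002, 0.002, 2.968]
```

Emit:
jog_arm(gripper=[1,1,1,1,1,1], slide=[[-0.33,-0.355,0],[-0.33,-0.355,0],[-0.33,-0.355,0],[-0.33,-0.355,0],[-0.33,-0.355,0],[-0.33,-0.355,0]], turn=[[0,0,0.99],[0,0,0.99],[0,0,0.99],[0,0,0.99],[0,0,0.99],[0,0,0.99]])

```text
time_s: 0.85
tcp_pos: [0.3004, 0.343, 0.2398]
ee_rot: [0.0, 0.373, 0.928, -0.0]
ft_force: [-0.3, 0.6, 0.9]
width: 0.0881
gripper_force: 0.0
```

Emit:
jog_arm(gripper=[1,1,1,1,1,1], slide=[[-0.46,-0.155,0],[-0.46,-0.155,0],[-0.46,-0.155,0],[-0.46,-0.155,0],[-0.46,-0.155,0],[-0.46,-0.155,0]], turn=[[0,0,0.99],[0,0,0.99],[0,0,0.99],[0,0,0.99],[0,0,0.99],[0,0,0.99]])

```text
time_s: 1.6
tcp_pos: [0.4361, 0.0867, 0.2397]
ee_rot: [0.0, 0.589, 0.808, -0.0]
ft_force: [0.3, -0.2, 0.0]
width: 0.0877
gripper_force: 0.0
```

Emit:
jog_arm(gripper=[1,1,1,1,1,1], slide=[[-0.48,0.08,0],[-0.48,0.08,0],[-0.48,0.08,0],[-0.48,0.08,0],[-0.48,0.08,0],[-0.48,0.08,0]], turn=[[0,0,0.99],[0,0,0.99],[0,0,0.99],[0,0,0.99],[0,0,0.99],[0,0,0.99]])

```text
time_s: 2.35
tcp_pos: [0.5711, -0.1715, 0.2387]
ee_rot: [0.0, 0.768, 0.64, -0.001]
ft_force: [-0.9, 0.3, -1.1]
width: 0.0875
gripper_force: 0.0
```

```bash
python3 - <<'E'
from m import *
from plant import robot
d=robot.get_image("wrist");cv2.imwrite("pics/w1.png",d["img"][:,:,::-1]);np.savez("pics/w1.npz",**d)
s=robot.read_state();R,t,K=cam(d);print("cam",-R.T@t,R[2],K[0,0]);print(s["joint_pos"].round(2))
go(s,[.434,-.31,.2],69.7)
print(proj(d,[.652,-.176,.05]))
E
```

```text
cam [ 0.58638605 -0.09103345  0.3834423 ] [-0.05528273 -0.29425365 -0.95412714] 324.35589465677924
[-0.3   0.42  0.7   1.71 -0.29  1.13  0.3 ]
tcp [ 0.5706 -0.1695  0.2385] yaw 79.74 t 2.4 slide [-0.2709, -0.1821, 0.0646] turn [-0.003, 0.001, 0.35]
[[354.88020709 178.22177704]]
```

View pics/w1.png

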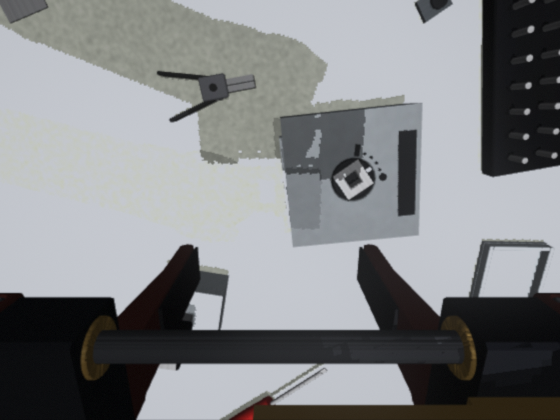

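```bash
python3 - <<'E'
from m import *
d=load("pics/w1.npz");im=d["img"]
c=cv2.resize(im[145:215,315:395,::-1],None,fx=8,fy=8,interpolation=cv2.INTER_CUBIC);cv2.imwrite("pics/w1k.png",c)
P=cloud(d);g=lambda a,b,c,e:P[c:e,a:b].reshape(-1,3)
p=g(270,430,90,255);p=p[(p[:,2]>.045)&(p[:,2]<.06)];print("box",rect(p),p[:,2].mean())
p=g(150,265,60,130);print(np.histogram(p[:,2],20,(-.01,.05))[0])
clips(d,[(150,265,60,130)])
E
```

```text
box (array([ 650.2, -177.6]), array([140.4, 140.5]), 85.54) 0.04989469073682709
[   0    0  667 5743   69   17   36   29   26   73  644   62  567   79
    0    0    0    0    0    0]
clip pod [523.8 -60.6] z 0.0279 rect (array([523.5, -60.5]), array([24. , 28.2]), 89.22) yaw far -1.1 yaw bis -0.9 tail -0.0565 wid 0.0514
```

View pics/w1k.png

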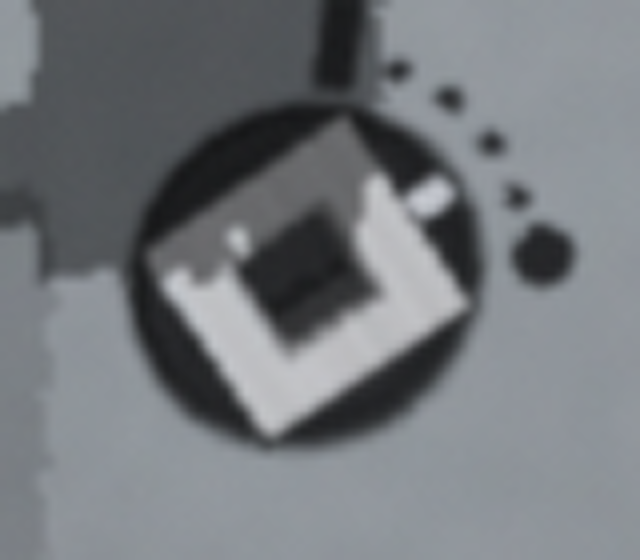

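```bash
python3 - <<'E'
from m import *
d=load("pics/w1.npz")
f=lambda l:ray(d,(np.array(l)+.5)/8-.5+[315,145],.05)[:,:2]*1000
q=f([(350,115),(470,303),(272,440),(148,252)]);c=q.mean(0);print("corners",q.round(1),"c",c.round(1))
print("edges",[ (np.hypot(*v).round(1),np.degrees(np.arctan2(v[1],v[0])).round(1)) for v in np.roll(q,-1,0)-q])
r=f([(322,205),(382,290),(290,352),(238,268)]).mean(0);print("recess",r)
for n,p in(("ptr",(432,195)),("dot",(543,256)),("bar",(337,60)),("disc",(305,274))):
    v=f([p])[0]-c;print(n,np.hypot(*v).round(1),np.degrees(np.arctan2(v[1],v[0])).round(1))
E
```

```text
corners [[ 657.7 -156.5]
 [ 670.5 -184. ]
 [ 642.8 -197.9]
 [ 629.8 -169.6]] c [ 650.2 -177. ]
edges [(np.float64(30.3), np.float64(-64.9)), (np.float64(31.1), np.float64(-153.3)), (np.float64(31.1), np.float64(114.6)), (np.float64(30.8), np.float64(25.2))]
recess [ 649.97905205 -176.95960678]
ptr 18.7 26.1
dot 30.4 -4.6
bar 28.6 76.6
disc 1.0 124.8
```

Emit:
jog_arm(gripper=[1,1,1,1,1,1], slide=[[-0.272,-0.18,0.03],[-0.272,-0.18,0.03],[-0.272,-0.18,0.03],[-0.272,-0.18,0.03],[-0.272,-0.18,0.03],[-0.272,-0.18,0.03]], turn=[[0,0,0.35],[0,0,0.35],[0,0,0.35],[0,0,0.35],[0,0,0.35],[0,0,0.35]])

```text
time_s: 3.15
tcp_pos: [0.4367, -0.3095, 0.2215]
ee_rot: [-0.0, 0.819, 0.573, 0.0]
ft_force: [0.5, 0.9, -0.0]
width: 0.0875
gripper_force: 0.0
```

```bash
python3 - <<'E'
from m import *
from plant import robot
d=robot.get_image("wrist");np.savez("pics/w2.npz",**d);cv2.imwrite("pics/w2.png",d["img"][:,:,::-1])
s=robot.read_state();print(s["joint_pos"].round(2),proj(d,[.434,-.31,.117]))
P=cloud(d).reshape(-1,3);m=(np.abs(P[:,0]-.434)<.06)&(np.abs(P[:,1]+.31)<.06);p=P[m]
k=p[(p[:,2]>.11)&(p[:,2]<.122)];print("key",rect(k),k[:,2].mean());
k=p[(p[:,2]>.045)&(p[:,2]<.055)];print("stand",rect(k),k[:,2].mean())
go(s,[.433,-.3115,.093],69.7)
E
```

```text
[-0.1   0.34  0.79  1.87 -0.28  1.04  0.46] [[274.78272141 214.57905522]]
key (array([ 431.6, -311.9]), array([23.4, 23.3]), 70.11) 0.11722079731306125
stand (array([ 431.7, -312.5]), array([80.2, 80.2]), 69.75) 0.04990331660018344
tcp [ 0.4365 -0.3098  0.2215] yaw 69.94 t 3.2 slide [-0.0049, -0.0045, 0.2141] turn [-0.0, -0.001, 0.008]
```

Emit:
jog_arm(gripper=[1,1,1,1,1,-1,-1,-1,-1,-1,-1,-1], slide=[[-0.006,-0.006,0.1],[-0.006,-0.006,0.17],[-0.006,-0.006,0.214],[-0.006,-0.006,0.214],[-0.006,-0.006,0.214],[-0.006,-0.006,0.214],[-0.006,-0.006,0.214],[-0.006,-0.006,0.214],[-0.006,-0.006,0.214],[-0.006,-0.006,0.214],[-0.006,-0.006,0.214],[-0.006,-0.006,0.214]], turn=[[0,0,0],[0,0,0],[0,0,0],[0,0,0],[0,0,0],[0,0,0],[0,0,0],[0,0,0],[0,0,0],[0,0,0],[0,0,0],[0,0,0]], force=30)

```text
time_s: 4.7
tcp_pos: [0.4301, -0.314, 0.0932]
ee_rot: [-0.0, 0.821, 0.572, -0.0]
ft_force: [0.8, 0.1, 0.8]
width: 0.0238
gripper_force: 30.0
```

```bash
cat > led.py <<'E'
# ledger of final rows of each move -> commanded pose
from m import *
import sys
M=[([-.33,-.355,0],.99),([-.46,-.155,0],.99),([-.48,.08,0],.99),([-.272,-.18,.03],.35),([-.006,-.006,.214],0)]
def cmd(M,yaw=164.8,p=(.164,.603,.24)):
    p=np.array(p,float)
    for s,t in M:
        a=np.radians(yaw);X=np.array([np.cos(a),np.sin(a),0]);Y=np.array([np.sin(a),-np.cos(a),0])
        p=p+.6*(s[0]*X+s[1]*Y-s[2]*np.array([0,0,1]));yaw-=np.degrees(.5*t)
        print(p.round(4),round(yaw,2))
    return p,yaw
def to(p,yaw,xyz,ny):
    a=np.radians(yaw);d=(np.array(xyz)-p)/.6
    print("slide",[round(float(v),4) for v in(d@[np.cos(a),np.sin(a),0],d@[np.sin(a),-np.cos(a),0],-d[2])],"turn z",round(np.radians(yaw-ny)/.5,3))
E
python3 - <<'E'
from led import *
from plant import robot
p,y=cmd(M)
r=[]
for i in range(6):
    robot.get_image("wrist");s=robot.read_state();r.append(np.r_[s["tcp_pos"],s["ee_rot"]])
r=np.array(r);print(r[:,:3].round(4),r.mean(0),r.std(0))
E
```

```text
[0.2992 0.3455 0.24  ] 136.44
[0.4351 0.0879 0.24  ] 108.08
[ 0.5701 -0.1709  0.24  ] 79.72
[ 0.4347 -0.3122  0.222 ] 69.69
[ 0.4301 -0.3144  0.0936] 69.69
[[ 0.4301 -0.3141  0.0932]
 [ 0.4301 -0.314   0.0932]
 [ 0.4301 -0.3141  0.0932]
 [ 0.4301 -0.314   0.0932]
 [ 0.4301 -0.314   0.0932]
 [ 0.4301 -0.314   0.0932]] [ 4.30115901e-01 -3.14036189e-01  9.32006887e-02 -2.16968096e-05
  8.20570707e-01  5.71545023e-01 -2.59568841e-05] [1.09461530e-05 1.95619899e-05 1.10744604e-05 1.77887432e-05
 1.07640191e-05 1.54543167e-05 1.05174680e-05]
```

```bash
python3 - <<'E'
from led import *
p=np.array([.4301,-.3142,.158]);to(p,69.69,[.6481,-.1781,.158],41.1);
to(np.array([.6481,-.1781,.158]),41.1,[.6481,-.1781,.142],25.7)
E
```

```text
slide [0.3388, 0.262, -0.0] turn z 0.998
slide [0.0, 0.0, 0.0267] turn z 0.538
```

Emit:
jog_arm(gripper=[-1,-1,-1,-1], slide=[[0,0,-0.06],[0,0,-0.108],[0,0,-0.108],[0,0,-0.108]], turn=[[0,0,0],[0,0,0],[0,0,0],[0,0,0]])

```text
time_s: 5.5
tcp_pos: [0.4299, -0.3134, 0.1573]
ee_rot: [-0.0, 0.82, 0.572, -0.0]
ft_force: [0.5, 0.7, -2.7]
width: 0.024
gripper_force: 30.0
```

Emit:
jog_arm(gripper=[-1,-1,-1,-1,-1,-1,-1,-1], slide=[[0.085,0.066,-0.01],[0.17,0.131,-0.01],[0.254,0.196,-0.01],[0.339,0.262,0],[0.339,0.262,0],[0.339,0.262,0],[0.339,0.262,0],[0.339,0.262,0]], turn=[[0,0,0.25],[0,0,0.5],[0,0,0.75],[0,0,0.998],[0,0,0.998],[0,0,0.998],[0,0,0.998],[0,0,0.998]])

```text
time_s: 6.5
tcp_pos: [0.647, -0.1792, 0.1585]
ee_rot: [-0.0, 0.937, 0.35, 0.0]
ft_force: [-0.1, 0.2, -1.6]
width: 0.024
gripper_force: 30.0
```

Emit:
jog_arm(gripper=[-1,-1,-1,-1,-1,-1,-1,-1], slide=[[0,0,0],[0,0,0],[0,0,0.01],[0,0,0.01],[0,0,0.01],[0,0,0.01],[0,0,0.01],[0,0,0.01]], turn=[[0,0,0.25],[0,0,0.54],[0,0,0.54],[0,0,0.54],[0,0,0.54],[0,0,0.54],[0,0,0.54],[0,0,0.54]])

```text
time_s: 7.5
tcp_pos: [0.6481, -0.1777, 0.1521]
ee_rot: [-0.0, 0.975, 0.222, 0.0]
ft_force: [0.2, -0.2, -1.6]
width: 0.024
gripper_force: 30.0
```

```bash
python3 - <<'E'
from m import *
from plant import robot
d=robot.get_image("wrist");np.savez("pics/w3.npz",**d);cv2.imwrite("pics/w3.png",cv2.resize(d["img"][80:300,170:430,::-1],None,fx=2.7,fy=2.7,interpolation=cv2.INTER_CUBIC))
s=robot.read_state();go(s,[.6481,-.1781,.142],25.7)
P=cloud(d).reshape(-1,3)
for a,b in((.045,.055),(.152,.19)):
    p=P[(P[:,2]>a)&(P[:,2]<b)&(np.abs(P[:,0]-.65)<(.1 if a<.1 else .04))&(np.abs(P[:,1]+.177)<(.1 if a<.1 else .04))]
    print(a,len(p),rect(p) if len(p) else 0)
E
```

```text
tcp [ 0.6481 -0.1777  0.1521] yaw 25.67 t 7.55 slide [-0.0003, 0.0005, 0.0168] turn [0.0, -0.0, -0.001]
0.045 23464 (array([ 649.2, -177.7]), array([140.8, 140.7]), 85.54)
0.152 5997 (array([ 650.8, -177.4]), array([25.1, 47.8]), 25.78)
```

View pics/w3.png

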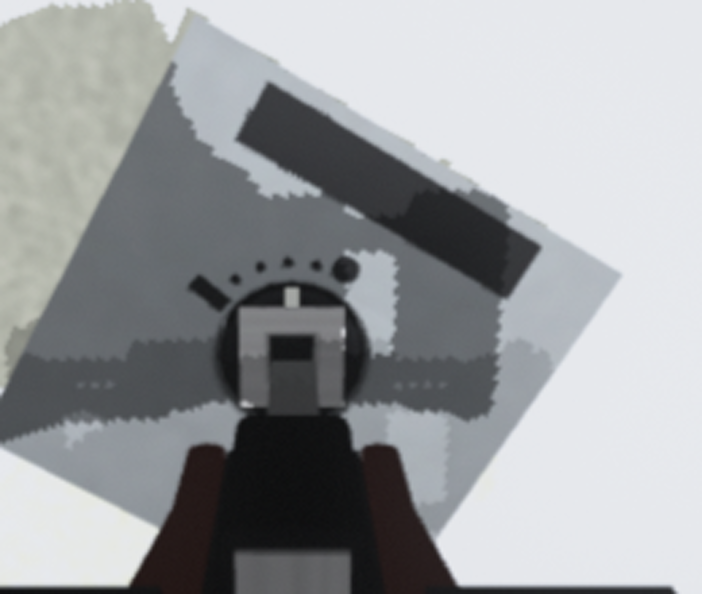

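```bash
python3 - <<'E'
from m import *
d=load("pics/w3.npz")
P=cloud(d).reshape(-1,3)
p=P[(P[:,2]>.15)&(P[:,2]<.2)&(np.abs(P[:,0]-.65)<.03)&(np.abs(P[:,1]+.177)<.03)]
print(np.histogram(p[:,2],25,(.15,.2))[0])
k=p[(p[:,2]>.1735)&(p[:,2]<.18)];print(rect(k),k[:,2].mean())
R,t,K=cam(d);print(proj(d,[.6495,-.1775,.05]))
f=lambda l:ray(d,(np.array(l)+.5)/2.7-.5+[170,80],.05)[:,:2]*1000
print(f([(239,308),(345,308)]),f([(239,407),(345,407)]))
E
```

```text
[ 147  142  166  160  181  149  174  212  189  223  225  408  916 1676
  297  180  214  189  166  130  196  189  109   94   92]
(array([ 650.6, -177.3]), array([24.4, 46.5]), 25.04) 0.17647292111471408
[[277.90381246 212.65797204]]
[[ 656.89254306 -156.74999965]
 [ 670.28032195 -184.59853299]] [[ 628.79082825 -169.62029799]
 [ 642.66628259 -198.47337125]]
```

Emit:
jog_arm(gripper=[-1,-1,-1,-1,-1,-1,-1,-1], slide=[[-0.0012,0,0.01],[-0.0012,0,0.02],[-0.0012,0,0.028],[-0.0012,0,0.034],[-0.0012,0,0.04],[-0.0012,0,0.046],[-0.0012,0,0.051],[-0.0012,0,0.051]], turn=[[0,0,0],[0,0,0],[0,0,0],[0,0,0],[0,0,0],[0,0,0],[0,0,0],[0,0,0]])

```text
time_s: 8.55
tcp_pos: [0.6474, -0.178, 0.1212]
ee_rot: [-0.0, 0.975, 0.222, -0.0]
ft_force: [-0.2, 0.1, -1.9]
width: 0.0243
gripper_force: 30.0
```

Emit:
jog_arm(gripper=[-1,-1,-1,-1,-1], slide=[[0,0,0],[0,0,0],[0,0,0],[0,0,0],[0,0,0]], turn=[[0,0,-0.2],[0,0,-0.4],[0,0,-0.4],[0,0,-0.4],[0,0,-0.4]])

```text
time_s: 9.18
tcp_pos: [0.6475, -0.178, 0.1215]
ee_rot: [0.0, 0.948, 0.318, 0.0]
ft_force: [0.1, 0.9, -0.6]
width: 0.0237
gripper_force: 30.0
```

```bash
python3 - <<'E'
from m import *
from plant import robot
s=robot.read_state();go(s,[.6481,-.1781,.142],75.7);print(s["torque"],s["ft_force"],s["joint_pos"])
E
```

```text
tcp [ 0.6475 -0.178   0.1215] yaw 37.05 t 9.18 slide [0.0007, 0.0006, -0.0341] turn [0.0, -0.0, -1.349]
[-0.01375086  0.05593752 -0.00596282] [ 0.09205764  0.88459719 -0.61302962] [-0.3086495   0.72637019  0.79895967  1.62680472 -0.58382057  1.04200871
 -0.25620963]
```

Emit:
jog_arm(gripper=[-1,-1,-1,-1,-1,-1], slide=[[0,0.0008,0],[0,0.0016,0],[0,0.0025,0],[0,0.0025,0],[0,0.0025,0],[0,0.0025,0]], turn=[[0,0,-0.3],[0,0,-0.6],[0,0,-0.87],[0,0,-0.87],[0,0,-0.87],[0,0,-0.87]])

```text
time_s: 9.93
tcp_pos: [0.6484, -0.1789, 0.1214]
ee_rot: [-0.0, 0.857, 0.515, -0.0]
ft_force: [-0.4, 2.1, 0.1]
width: 0.0237
gripper_force: 30.0
```

Emit:
jog_arm(gripper=[-1,-1,-1,-1,-1,-1], slide=[[0.0003,0.0005,0],[0.0003,0.001,0],[0.0003,0.001,0],[0.0003,0.001,0],[0.0003,0.001,0],[0.0003,0.001,0]], turn=[[0,0,-0.28],[0,0,-0.56],[0,0,-0.56],[0,0,-0.56],[0,0,-0.56],[0,0,-0.56]])

```text
time_s: 10.68
tcp_pos: [0.649, -0.1792, 0.1214]
ee_rot: [-0.0, 0.777, 0.63, -0.0]
ft_force: [-0.3, 2.4, -0.1]
width: 0.0239
gripper_force: 30.0
```

```bash
cat > st.py <<'E'
from m import *
from plant import robot
s=robot.read_state();go(s,s["tcp_pos"],90);print(s["torque"],s["ft_force"],s["joint_pos"].round(2))
E
python3 st.py
```

```text
tcp [ 0.649  -0.1792  0.1214] yaw 78.03 t 10.68 slide [0.0, 0.0, 0.0] turn [-0.0, -0.0, -0.418]
[ 0.61652267  0.1179739  -0.04359654] [-0.3006086   2.38778675 -0.13720444] [-0.2   0.67  0.62  1.61 -0.44  1.    0.35]
```

Emit:
jog_arm(gripper=[-1,-1,-1,-1], slide=[[0.0001,0.0003,0],[0.0001,0.0003,0],[0.0001,0.0003,0],[0.0001,0.0003,0]], turn=[[0,0,-0.1],[0,0,-0.21],[0,0,-0.21],[0,0,-0.21]])

```text
time_s: 11.18
tcp_pos: [0.6492, -0.1792, 0.1214]
ee_rot: [-0.0, 0.743, 0.669, 0.0]
ft_force: [-0.5, 2.5, -1.2]
width: 0.0239
gripper_force: 30.0
```

```bash
python3 st.py
```

```text
tcp [ 0.6492 -0.1792  0.1214] yaw 84.02 t 11.18 slide [0.0, 0.0, 0.0] turn [0.0, -0.0, -0.209]
[ 0.53325099 -0.01288389 -0.06061143] [-0.53347314  2.51762321 -1.15678319] [-0.19  0.67  0.59  1.61 -0.42  0.99  0.44]
```

Emit:
jog_arm(gripper=[-1,-1,-1,-1], slide=[[0,0.0003,0],[0,0.0003,0],[0,0.0003,0],[0,0.0003,0]], turn=[[0,0,-0.05],[0,0,-0.1],[0,0,-0.1],[0,0,-0.1]])

```text
time_s: 11.68
tcp_pos: [0.6494, -0.1793, 0.1214]
ee_rot: [-0.0, 0.726, 0.688, 0.0]
ft_force: [0.1, 2.1, -0.3]
width: 0.0238
gripper_force: 30.0
```

```bash
python3 st.py
```

```text
tcp [ 0.6494 -0.1793  0.1214] yaw 86.95 t 11.68 slide [0.0, 0.0, 0.0] turn [0.0, -0.0, -0.106]
[ 0.65652041  0.06351174 -0.04773551] [ 0.13839451  2.14003313 -0.34605308] [-0.18  0.66  0.58  1.61 -0.41  0.99  0.48]
```

Emit:
jog_arm(gripper=[-1,-1,-1,-1], slide=[[0,0.0003,0],[0,0.0003,0],[0,0.0003,0],[0,0.0003,0]], turn=[[0,0,-0.05],[0,0,-0.1],[0,0,-0.1],[0,0,-0.1]])

```text
time_s: 12.18
tcp_pos: [0.6495, -0.1793, 0.1214]
ee_rot: [-0.0, 0.708, 0.706, 0.0]
ft_force: [0.1, 3.6, -0.2]
width: 0.0238
gripper_force: 30.0
```

```bash
python3 st.py
```

```text
tcp [ 0.6495 -0.1793  0.1214] yaw 89.82 t 12.18 slide [0.0, 0.0, 0.0] turn [-0.0, -0.0, -0.006]
[ 0.75764229  0.13411261 -0.12775369] [ 0.13478182  3.59825543 -0.19190743] [-0.17  0.66  0.57  1.61 -0.4   0.99  0.52]
```

Emit:
jog_arm(gripper=[-1,-1,-1,-1], slide=[[0,0.0003,0],[0,0.0003,0],[0,0.0003,0],[0,0.0003,0]], turn=[[0,0,-0.05],[0,0,-0.1],[0,0,-0.1],[0,0,-0.1]])

```text
time_s: 12.68
tcp_pos: [0.6496, -0.1793, 0.1214]
ee_rot: [-0.0, 0.69, 0.723, 0.0]
ft_force: [-0.7, 3.5, 1.0]
width: 0.0238
gripper_force: 30.0
```

```bash
python3 st.py
```

```text
tcp [ 0.6496 -0.1793  0.1214] yaw 92.68 t 12.68 slide [0.0, 0.0, 0.0] turn [-0.0, -0.0, 0.094]
[ 0.77697835  0.25289437 -0.24747433] [-0.72603936  3.47785154  0.97512041] [-0.16  0.66  0.55  1.61 -0.39  0.99  0.56]
```

Emit:
jog_arm(gripper=[-1,-1,-1,-1,-1,-1,-1,-1], slide=[[0,-0.0003,0],[0,-0.0008,0],[0,-0.0008,0],[0,-0.0008,0],[0,-0.0008,-0.015],[0,-0.0008,-0.035],[0,-0.0008,-0.065],[0,-0.0008,-0.065]], turn=[[0,0,0.2],[0,0,0.46],[0,0,0.46],[0,0,0.46],[0,0,0.46],[0,0,0.46],[0,0,0.46],[0,0,0.46]])

```text
time_s: 13.68
tcp_pos: [0.6503, -0.1801, 0.163]
ee_rot: [0.002, 0.769, 0.64, 0.001]
ft_force: [0.8, -0.2, -1.2]
width: 0.0237
gripper_force: 30.0
```

Emit:
jog_arm(gripper=[-1,-1,-1], slide=[[-0.08,0,0],[-0.1,0,0],[-0.1,0,0]], turn=[[0,0,0],[0,0,0],[0,0,0]])

```text
time_s: 14.05
tcp_pos: [0.6377, -0.2396, 0.1603]
ee_rot: [-0.0, 0.77, 0.639, -0.0]
ft_force: [-0.3, 1.1, -1.4]
width: 0.0237
gripper_force: 30.0
```

```bash
python3 - <<'E'
from m import *
from plant import robot
d=robot.get_image("wrist");np.savez("pics/w4.npz",**d);cv2.imwrite("pics/w4.png",cv2.resize(d["img"][0:340,120:560,::-1],None,fx=1.7,fy=1.7,interpolation=cv2.INTER_CUBIC))
s=robot.read_state();go(s,[.4301,-.314,.158],69.7);print(proj(d,[.65,-.177,.05]),s["torque"])
E
```

```text
tcp [ 0.6383 -0.2379  0.1602] yaw 79.49 t 14.1 slide [-0.188, -0.3181, 0.0036] turn [-0.001, -0.001, 0.342]
[[278.44838758 131.4197283 ]] [-0.0588508   0.07373056 -0.03159018]
```

View pics/w4.png

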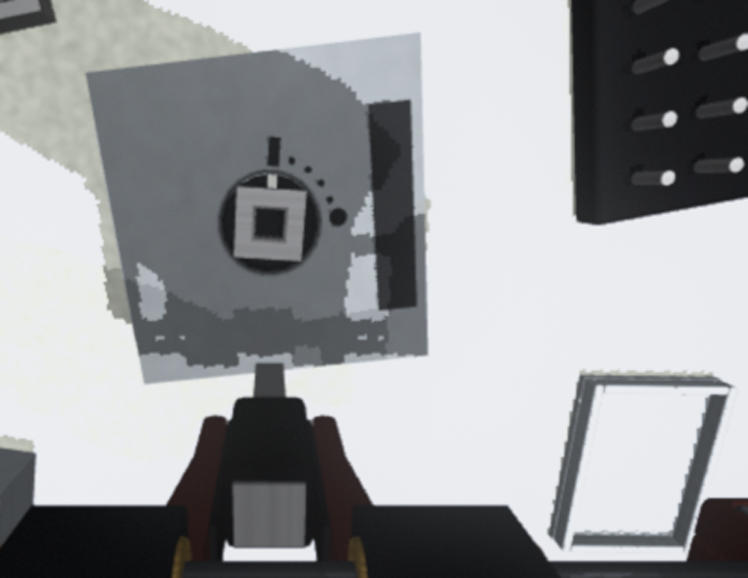

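Emit:
jog_arm(gripper=[-1,-1,-1,-1,-1,-1,-1,-1], slide=[[-0.047,-0.08,0],[-0.094,-0.16,0],[-0.141,-0.24,0],[-0.188,-0.318,0.0036],[-0.188,-0.318,0.0036],[-0.188,-0.318,0.0036],[-0.188,-0.318,0.0036],[-0.188,-0.318,0.0036]], turn=[[0,0,0.1],[0,0,0.2],[0,0,0.34],[0,0,0.34],[0,0,0.34],[0,0,0.34],[0,0,0.34],[0,0,0.34]])

```text
time_s: 15.1
tcp_pos: [0.4312, -0.3139, 0.1581]
ee_rot: [-0.0, 0.82, 0.573, -0.0]
ft_force: [0.1, 0.8, -1.3]
width: 0.0237
gripper_force: 30.0
```

```bash
python3 - <<'E'
from m import *
from plant import robot
d=robot.get_image("wrist")
s=robot.read_state();go(s,[.4301,-.314,.0942],69.7)
P=cloud(d).reshape(-1,3)
p=P[(P[:,2]>.12)&(P[:,2]<.2)&(np.abs(P[:,0]-.431)<.03)&(np.abs(P[:,1]+.312)<.03)]
k=p[(p[:,2]>.179)&(p[:,2]<.1845)];print(rect(k),len(k))
p=P[(P[:,2]>.045)&(P[:,2]<.055)&(np.abs(P[:,0]-.431)<.07)&(np.abs(P[:,1]+.312)<.07)];print(rect(p))
E
```

```text
tcp [ 0.4309 -0.314   0.1581] yaw 69.86 t 15.15 slide [-0.0004, -0.0013, 0.1064] turn [-0.001, 0.0, 0.006]
(array([ 432.3, -312.2]), array([25.7, 46.2]), 69.17) 2992
(array([ 431.7, -312.5]), array([80.5, 80.2]), 69.84)
```

Emit:
jog_arm(gripper=[-1,-1,-1,-1,-1,-1,-1], slide=[[0,-0.001,0.03],[0,-0.001,0.05],[0,-0.001,0.07],[0,-0.001,0.09],[0,-0.001,0.106],[0,-0.001,0.106],[0,-0.001,0.106]], turn=[[0,0,0],[0,0,0],[0,0,0],[0,0,0],[0,0,0],[0,0,0],[0,0,0]])

```text
time_s: 16.02
tcp_pos: [0.4296, -0.3145, 0.0948]
ee_rot: [0.0, 0.82, 0.572, 0.0]
ft_force: [1.3, 0.7, -1.6]
width: 0.0239
gripper_force: 30.0
```

Emit:
jog_arm(gripper=[1,1,1,1,1,1,1,1,1], slide=[[0,0,0],[0,0,0],[0,0,0],[0,0,0],[0,0,-0.1],[0,0,-0.18],[0,0,-0.25],[0,0,-0.25],[0,0,-0.25]], turn=[[0,0,0],[0,0,0],[0,0,0],[0,0,0],[0,0,0],[0,0,0],[0,0,0],[0,0,0],[0,0,0]])

```text
time_s: 17.15
tcp_pos: [0.4294, -0.3139, 0.2441]
ee_rot: [-0.0, 0.82, 0.572, 0.0]
ft_force: [0.4, 0.2, -0.3]
width: 0.0879
gripper_force: 0.0
```

```bash
python3 - <<'E'
from led import *
from plant import robot
d=robot.get_image("wrist");P=cloud(d).reshape(-1,3)
p=P[(P[:,2]>.105)&(P[:,2]<.13)&(np.abs(P[:,0]-.431)<.03)&(np.abs(P[:,1]+.312)<.03)];print(rect(p),p[:,2].mean())
s=robot.read_state();print(s["tcp_pos"]);p=s["tcp_pos"]
t=np.array([.47,-.06,.23]);q1=p+(t-p)*.4;q2=p+(t-p)*.8
to(p,69.8,q1,42);to(q1,42,q2,14);to(q2,14,t,0)
E
```

```text
(array([ 430.3, -312.1]), array([23.8, 23.2]), 69.47) 0.11674891120585713
[ 0.42916117 -0.31374818  0.24355545]
slide [0.1682, -0.0329, 0.009] turn z 0.97
slide [0.1334, -0.1075, 0.009] turn z 0.977
slide [0.0337, -0.0788, 0.0045] turn z 0.489
```

Key standing back at full depth (top at 117 mm). On to the clips.

Emit:
jog_arm(gripper=[1,1,1,1,1], slide=[[0.168,-0.033,0.009],[0.168,-0.033,0.009],[0.168,-0.033,0.009],[0.168,-0.033,0.009],[0.168,-0.033,0.009]], turn=[[0,0,0.97],[0,0,0.97],[0,0,0.97],[0,0,0.97],[0,0,0.97]])

```text
time_s: 17.82
tcp_pos: [0.4454, -0.2134, 0.2387]
ee_rot: [-0.0, 0.933, 0.359, -0.001]
ft_force: [-0.1, -0.7, -0.6]
width: 0.0879
gripper_force: 0.0
```

Emit:
jog_arm(gripper=[1,1,1,1,1], slide=[[0.133,-0.107,0.009],[0.133,-0.107,0.009],[0.133,-0.107,0.009],[0.133,-0.107,0.009],[0.133,-0.107,0.009]], turn=[[0,0,0.98],[0,0,0.98],[0,0,0.98],[0,0,0.98],[0,0,0.98]])

```text
time_s: 18.45
tcp_pos: [0.462, -0.1129, 0.2339]
ee_rot: [0.0, 0.992, 0.122, -0.0]
ft_force: [0.2, 0.2, -1.2]
width: 0.0878
gripper_force: 0.0
```

Emit:
jog_arm(gripper=[1,1,1,1,1,1], slide=[[0.034,-0.079,0.0045],[0.034,-0.079,0.0045],[0.034,-0.079,0.0045],[0.034,-0.079,0.0045],[0.034,-0.079,0.0045],[0.034,-0.079,0.0045]], turn=[[0,0,0.49],[0,0,0.49],[0,0,0.49],[0,0,0.49],[0,0,0.49],[0,0,0.49]])

```text
time_s: 19.2
tcp_pos: [0.4706, -0.0614, 0.2312]
ee_rot: [-0.0, 1.0, -0.001, 0.0]
ft_force: [0.3, -0.1, -0.0]
width: 0.0878
gripper_force: 0.0
```

```bash
python3 - <<'E'
from m import *
from plant import robot
d=robot.get_image("wrist");np.savez("pics/w5.npz",**d);cv2.imwrite("pics/w5.png",d["img"][:,:,::-1])
s=robot.read_state();go(s,[.48,-.0605,.02],-1);print(s["joint_pos"].round(2),proj(d,[[.5238,-.0606,.02],[.515,.109,.02],[.492,.261,.02],[.65,.154,.07]]).round())
E
```

```text
tcp [ 0.4706 -0.0613  0.2312] yaw -0.13 t 19.25 slide [0.0156, -0.0013, 0.352] turn [-0.0, -0.0, 0.03]
[-0.84  0.23  1.03  2.   -0.23  1.03 -1.27] [[277. 135.]
 [121. 144.]
 [-14. 165.]
 [ 12. -17.]]
```

View pics/w5.png

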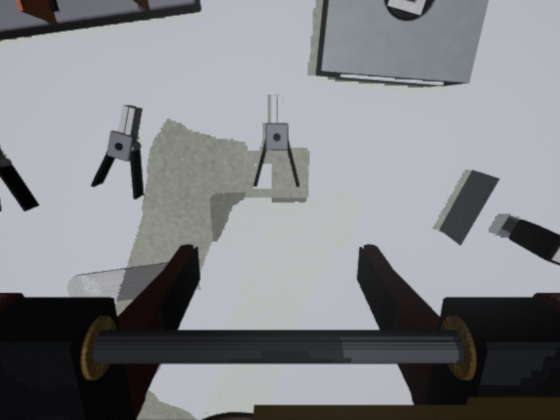

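```bash
python3 - <<'E'
from m import *
d=load("pics/w5.npz");clips(d,[(240,310,85,195),(85,155,98,205)])
P=cloud(d);p=P[:60,:215].reshape(-1,3);q=p[(p[:,2]>.027)&(p[:,2]<.033)];print(rect(q))
# line of the cradle's front edge
h=P[...,2];e=[]
for u in range(0,195,3):
    v=np.where(np.abs(h[:60,u]-.03)<.004)[0]
    if len(v): e.append(P[v.max(),u])
e=np.array(e);l=cv2.fitLine((e[:,:2]*1000).astype(np.float32),cv2.DIST_HUBER,0,.01,.01).ravel();print(l,np.degrees(np.arctan(-l[0]/l[1])))
c=np.array([.6804,.1568])*1000;print("edge offset vs top (mm)",(l[2:]-c)@[np.cos(.1225),np.sin(.1225)]+50, e[-1])
E
```

```text
clip pod [522.8 -60.6] z 0.0279 rect (array([522.5, -60.7]), array([23.5, 27.2]), 89.69) yaw far -1.2 yaw bis -0.3 tail -0.0556 wid 0.0507
clip pod [513.9 106.1] z 0.0281 rect (array([513.4, 106.8]), array([24.2, 27.9]), 71.75) yaw far -16.7 yaw bis -18.3 tail -0.0566 wid 0.052
(array([646. , 111.7]), array([ 26.1, 191.4]), 6.64)
[ 1.2046675e-01 -9.9271739e-01  6.3367999e+02  1.1175318e+02] 6.91904
edge offset vs top (mm) -1.8743437019233724 [0.64478983 0.01884159 0.02764799]
```

Emit:
jog_arm(gripper=[1,1,1,1,1,1,1], slide=[[0.017,-0.0023,0.1],[0.017,-0.0023,0.2],[0.017,-0.0023,0.29],[0.017,-0.0023,0.33],[0.017,-0.0023,0.352],[0.017,-0.0023,0.352],[0.017,-0.0023,0.352]], turn=[[0,0,0.027],[0,0,0.027],[0,0,0.027],[0,0,0.027],[0,0,0.027],[0,0,0.027],[0,0,0.027]])

```text
time_s: 20.12
tcp_pos: [0.4817, -0.0596, 0.021]
ee_rot: [-0.0, 1.0, -0.008, 0.001]
ft_force: [0.0, -0.3, -0.3]
width: 0.0878
gripper_force: 0.0
```

Emit:
jog_arm(gripper=[-1,-1,-1,-1,-1,-1,-1,-1,-1], slide=[[0,0,0],[0,0,0],[0,0,0],[0,0,0],[0,0,0],[0,0,0],[0,0,0],[0,0,0],[0,0,0]], turn=[[0,0,0],[0,0,0],[0,0,0],[0,0,0],[0,0,0],[0,0,0],[0,0,0],[0,0,0],[0,0,0]], force=25)

```text
time_s: 21.25
tcp_pos: [0.4809, -0.0595, 0.0201]
ee_rot: [-0.0, 1.0, -0.008, 0.0]
ft_force: [-0.9, -0.0, 5.7]
width: 0.0223
gripper_force: 25.0
```

```bash
python3 - <<'E'
from led import *
to(np.array([.4809,-.0595,.0201]),-.9,[.5335,.0466,.0615],6.95)
E
```

```text
slide [0.0849, -0.1782, -0.069] turn z -0.274
```

Emit:
jog_arm(gripper=[-1,-1,-1,-1], slide=[[0,0,-0.02],[0,0,-0.05],[0,0,-0.068],[0,0,-0.068]], turn=[[0,0,0],[0,0,0],[0,0,0],[0,0,0]])

```text
time_s: 21.75
tcp_pos: [0.4814, -0.0594, 0.0615]
ee_rot: [-0.0, 1.0, -0.008, 0.001]
ft_force: [-0.1, 0.2, 0.2]
width: 0.0224
gripper_force: 25.0
```

Emit:
jog_arm(gripper=[-1,-1,-1,-1,-1,-1,-1], slide=[[0.025,-0.06,0],[0.055,-0.12,0],[0.085,-0.178,0],[0.085,-0.178,0],[0.085,-0.178,0],[0.085,-0.178,0],[0.085,-0.178,0]], turn=[[0,0,-0.1],[0,0,-0.2],[0,0,-0.274],[0,0,-0.274],[0,0,-0.274],[0,0,-0.274],[0,0,-0.274]])

```text
time_s: 22.62
tcp_pos: [0.5332, 0.0455, 0.0608]
ee_rot: [0.0, 0.998, 0.06, -0.0]
ft_force: [1.1, 0.6, -0.9]
width: 0.022
gripper_force: 25.0
```

```bash
python3 - <<'E'
from m import *
from plant import robot
d=robot.get_image("wrist");np.savez("pics/w6.npz",**d);cv2.imwrite("pics/w6.png",d["img"][:,:,::-1])
s=robot.read_state();go(s,[.5782,.052,.0615],6.95);print(proj(d,[[.6397,.0595,.073],[.6397,.0595,.052],[.617,.057,.052]]))
E
```

```text
tcp [0.5333 0.0457 0.0608] yaw 6.87 t 22.68 slide [0.0755, -0.0015, -0.0011] turn [-0.0, 0.0, -0.003]
[[272.99882628  36.08910105]
 [273.7923742   46.21495875]
 [273.50261617 102.14811358]]
```

View pics/w6.png

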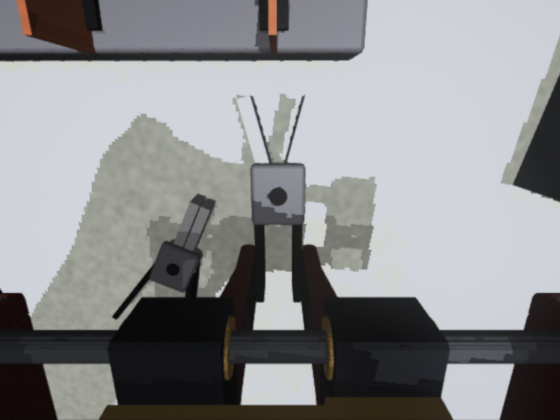

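Emit:
jog_arm(gripper=[-1,-1,-1,-1,-1,-1,-1], slide=[[0,-0.0025,-0.001],[0.02,-0.0025,-0.001],[0.04,-0.0025,-0.001],[0.06,-0.0025,-0.001],[0.074,-0.0025,-0.001],[0.074,-0.0025,-0.001],[0.074,-0.0025,-0.001]], turn=[[0,0,0],[0,0,0],[0,0,0],[0,0,0],[0,0,0],[0,0,0],[0,0,0]])

```text
time_s: 23.55
tcp_pos: [0.5771, 0.0531, 0.0612]
ee_rot: [0.0, 0.998, 0.06, -0.0]
ft_force: [-0.3, -0.2, -0.3]
width: 0.0223
gripper_force: 25.0
```

```bash
cat > chk.py <<'E'
from m import *
from plant import robot
import sys
d=robot.get_image("wrist");np.savez(f"pics/{sys.argv[1]}.npz",**d);cv2.imwrite(f"pics/{sys.argv[1]}.png",cv2.resize(d["img"][:320,:560,::-1],None,fx=1.4,fy=1.4))
s=robot.read_state();go(s,s["tcp_pos"],6.95);print(s["ft_force"])
P=cloud(d).reshape(-1,3);a=np.radians(6.95);t=s["tcp_pos"]
l=(P[:,:2]-t[:2])@np.array([[np.cos(a),-np.sin(a)],[np.sin(a),np.cos(a)]])
for x0 in range(20,100,8):
    m=(l[:,0]>x0/1e3)&(l[:,0]<x0/1e3+.008)&(np.abs(l[:,1])<.02)&(P[:,2]>.034)
    if m.sum()>5: print(x0,m.sum(),"ztop",np.percentile(P[m,2],95).round(4),"y",l[m,1].min().round(4),l[m,1].max().round(4))
E
python3 chk.py w7
```

```text
tcp [0.577  0.0531 0.0613] yaw 6.94 t 23.6 slide [0.0, 0.0, 0.0] turn [-0.0, 0.001, -0.0]
[ 0.35615701  0.11290316 -1.03605112]
20 5230 ztop 0.151 y -0.02 0.02
28 6646 ztop 0.1485 y -0.02 0.02
36 905 ztop 0.07 y -0.0124 0.011
44 977 ztop 0.0702 y -0.0127 0.0113
52 1082 ztop 0.0698 y -0.0126 0.0111
60 688 ztop 0.0729 y -0.013 0.012
68 883 ztop 0.0732 y -0.0149 0.014
76 1073 ztop 0.073 y -0.0172 0.0161
84 651 ztop 0.0736 y -0.0176 0.0165
92 444 ztop 0.0737 y -0.0081 0.0058
```

View pics/w7.png

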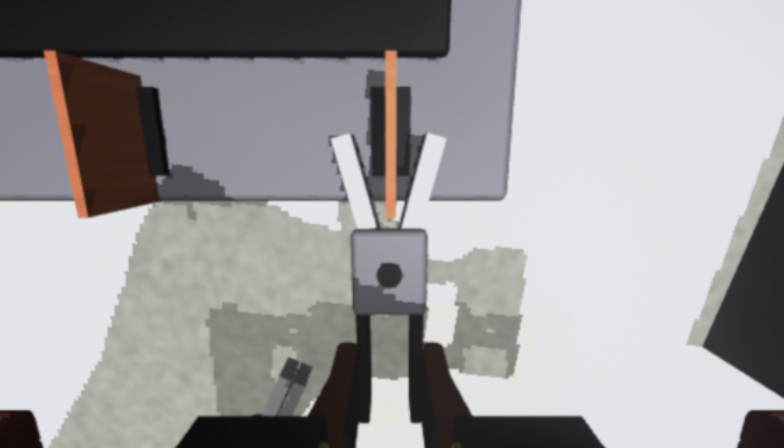

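Emit:
jog_arm(gripper=[1,1,1,1,1,1,1,1,1,1], slide=[[0,0,0],[0,0,0],[0,0,0],[0,0,0],[0,0,0],[0,0,-0.04],[0,0,-0.1],[0,0,-0.2],[0,0,-0.26],[0,0,-0.26]], turn=[[0,0,0],[0,0,0],[0,0,0],[0,0,0],[0,0,0],[0,0,0],[0,0,0],[0,0,0],[0,0,0],[0,0,0]])

```text
time_s: 24.85
tcp_pos: [0.5789, 0.0533, 0.2201]
ee_rot: [-0.001, 0.998, 0.061, 0.002]
ft_force: [0.6, 0.2, -1.3]
width: 0.0881
gripper_force: 0.0
```

```bash
cat > clipchk.py <<'E'
# find clips on the bench and placed clips' level from the present wrist view
from m import *
from plant import robot
import sys
d=robot.get_image(sys.argv[1]);np.savez(f"pics/{sys.argv[2]}.npz",**d);cv2.imwrite(f"pics/{sys.argv[2]}.png",d["img"][:,:,::-1])
s=robot.read_state();go(s,s["tcp_pos"],6.95)
P=cloud(d);z=P[...,2]
m=((z>.009)&(z<.032)&(P[...,0]<.61)&(P[...,0]>.4)).astype(np.uint8)
n,l,st,_=cv2.connectedComponentsWithStats(m)
for i in range(1,n):
    if st[i,4]<60: continue
    a,b,w,h=st[i,:4]; Q=P.copy();Q[l!=i]=(9,9,-9)
    try: print(st[i]);clips(d,[(a,a+w,b,b+h)],Q)
    except Exception as e: print("?",e)
a=np.radians(6.95);X=np.array([np.cos(a),np.sin(a)]);Y=np.array([-X[1],X[0]])
for nm,e in(("right",(.6397,.0595)),("mid",(.6288,.1488)),("left",(.6179,.2382))):
    q=P.reshape(-1,3);x=(q[:,:2]-e)@X;y=(q[:,:2]-e)@Y
    for x0 in range(-80,28,8):
        k=(x>x0/1e3)&(x<x0/1e3+.008)&(np.abs(y)<.03)&(q[:,2]>.04)&(q[:,2]<.1)
        if k.sum()>8: print(nm,x0,k.sum(),"z",np.percentile(q[k,2],[50,95]).round(4),"y",y[k].min().round(4),y[k].max().round(4))
E
python3 clipchk.py wrist w8
```

```text
tcp [0.5779 0.0535 0.2183] yaw 6.97 t 24.9 slide [0.0, 0.0, 0.0] turn [-0.002, -0.004, 0.001]
[415 175  16  26 236]
? OpenCV(4.12.0) /io/opencv/modules/imgproc/src/linefit.cpp:50: error: (-215:Assertion failed) count > 0 in function 'fitLine2D_wods'

[ 199  200   46   85 1055]
clip pod [514.5 106.9] z 0.028 rect (array([514.2, 107. ]), array([24. , 27.7]), 72.73) yaw far 7.5 yaw bis 19.4 tail -0.0614 wid 0.0391
[  75  202   50   82 1762]
clip pod [492.4 259.3] z 0.0281 rect (array([491.6, 259.6]), array([28.1, 23.9]), 8.35) yaw far 10.2 yaw bis 8.0 tail -0.057 wid 0.0519
right -80 30 z [0.0632 0.0641] y -0.0234 0.0236
right -72 62 z [0.0629 0.0645] y -0.0233 0.0224
right -64 71 z [0.063  0.0641] y -0.0214 0.0213
right -56 69 z [0.063  0.0642] y -0.0192 0.0192
right -48 70 z [0.0628 0.0642] y -0.0172 0.0172
right -40 90 z [0.063  0.0688] y -0.0152 0.0161
right -32 256 z [0.0685 0.0698] y -0.0141 0.0141
right -24 240 z [0.0688 0.0702] y -0.0123 0.012
right -16 241 z [0.0685 0.0696] y -0.0118 0.0119
right -8 151 z [0.0631 0.0689] y -0.0117 0.0118
right 0 147 z [0.0616 0.0733] y -0.0072 0.0074
right 8 164 z [0.0613 0.0734] y -0.0072 0.0074
right 16 128 z [0.0615 0.0732] y -0.0071 0.0082
right 24 30 z [0.073 0.074] y -0.0008 0.0009
mid 0 121 z [0.0628 0.0733] y -0.0018 0.0017
mid 8 126 z [0.0625 0.0737] y -0.0019 0.0019
mid 16 130 z [0.0642 0.0737] y -0.0019 0.0019
mid 24 132 z [0.064  0.0736] y -0.0018 0.0022
left 0 207 z [0.0605 0.0735] y -0.0024 0.0018
left 8 220 z [0.0603 0.0733] y -0.0023 0.0019
left 16 228 z [0.0615 0.0734] y -0.0023 0.0023
left 24 231 z [0.0609 0.0735] y -0.0026 0.002m.py:11: RuntimeWarning: Mean of empty slice.
  far=t[np.hypot(*(t-c0).T)>.044]; ax=c0-far.mean(0); ax/=np.hypot(*ax)
  ret = um.true_divide(
```

```bash
python3 - <<'E'
from led import *
to(np.array([.5776,.0533,.217]),6.95,[.46,.123,.21],-17.6)
E
```

```text
slide [-0.1805, -0.139, 0.0117] turn z 0.857
```

Emit:
jog_arm(gripper=[1,1,1,1,1,1,1], slide=[[-0.09,-0.07,0.01],[-0.18,-0.139,0.01],[-0.18,-0.139,0.01],[-0.18,-0.139,0.01],[-0.18,-0.139,0.01],[-0.18,-0.139,0.01],[-0.18,-0.139,0.01]], turn=[[0,0,0.4],[0,0,0.857],[0,0,0.857],[0,0,0.857],[0,0,0.857],[0,0,0.857],[0,0,0.857]])

```text
time_s: 25.78
tcp_pos: [0.4607, 0.1221, 0.2114]
ee_rot: [0.0, 0.988, -0.154, 0.0]
ft_force: [0.8, -0.2, -0.7]
width: 0.0879
gripper_force: 0.0
```

```bash
python3 clipchk.py wrist w9 2>&1 | grep -v right; python3 -c "
from plant import robot
print(robot.read_state()['joint_pos'].round(2))"
```

```text
m.py:8: RuntimeWarning: Mean of empty slice.
  pod=q[q[:,2]>.0255]; c0=pod[:,:2].mean(0)
  ret = um.true_divide(
m.py:11: RuntimeWarning: Mean of empty slice.
  far=t[np.hypot(*(t-c0).T)>.044]; ax=c0-far.mean(0); ax/=np.hypot(*ax)
tcp [0.4606 0.1223 0.2114] yaw -17.66 t 25.82 slide [0.0, 0.0, 0.0] turn [0.001, -0.001, -0.859]
[ 252   92   49   98 1398]
clip pod [513.8 107.4] z 0.0279 rect (array([513.5, 107.6]), array([23.2, 27.4]), 72.23) yaw far -18.0 yaw bis -18.0 tail -0.0558 wid 0.051
[ 120  162   76   90 1821]
clip pod [491.3 259.4] z 0.0281 rect (array([491.1, 259.9]), array([27.9, 23.9]), 6.79) yaw far 8.4 yaw bis 8.2 tail -0.056 wid 0.0517
[  0 216  26  51 678]
? OpenCV(4.12.0) /io/opencv/modules/imgproc/src/linefit.cpp:50: error: (-215:Assertion failed) count > 0 in function 'fitLine2D_wods'

mid -8 11 z [0.0562 0.0712] y -0.0013 0.0012
mid 0 152 z [0.0643 0.0738] y -0.0014 0.0019
mid 8 49 z [0.0531 0.0732] y -0.0015 0.0016
left 0 245 z [0.061  0.0734] y -0.002 0.0021
left 8 218 z [0.0613 0.0738] y -0.0023 0.0023
left 16 225 z [0.062  0.0735] y -0.002 0.0019
left 24 231 z [0.0614 0.0734] y -0.0019 0.0026
[-1.26  0.31  1.11  2.03 -0.32  1.   -1.87]
```

Emit:
jog_arm(gripper=[1,1,1,1,1,1,1], slide=[[0.022,-0.0035,0.1],[0.022,-0.0035,0.19],[0.022,-0.0035,0.26],[0.022,-0.0035,0.3],[0.022,-0.0035,0.319],[0.022,-0.0035,0.319],[0.022,-0.0035,0.319]], turn=[[0,0,0.01],[0,0,0.01],[0,0,0.01],[0,0,0.01],[0,0,0.01],[0,0,0.01],[0,0,0.01]])

```text
time_s: 26.7
tcp_pos: [0.4741, 0.1211, 0.0209]
ee_rot: [-0.0, 0.988, -0.155, 0.001]
ft_force: [0.2, 0.2, -0.2]
width: 0.0876
gripper_force: 0.0
```

Emit:
jog_arm(gripper=[-1,-1,-1,-1,-1,-1,-1,-1,-1], slide=[[0,0,0],[0,0,0],[0,0,0],[0,0,0],[0,0,0],[0,0,0],[0,0,0],[0,0,0],[0,0,0]], turn=[[0,0,0],[0,0,0],[0,0,0],[0,0,0],[0,0,0],[0,0,0],[0,0,0],[0,0,0],[0,0,0]], force=25)

```text
time_s: 27.82
tcp_pos: [0.4734, 0.121, 0.0201]
ee_rot: [-0.0, 0.988, -0.155, 0.0]
ft_force: [-0.5, -0.7, 3.6]
width: 0.0225
gripper_force: 25.0
```

Emit:
jog_arm(gripper=[-1,-1,-1,-1,-1], slide=[[0,0,-0.02],[0,0,-0.05],[0,0,-0.069],[0,0,-0.069],[0,0,-0.069]], turn=[[0,0,0],[0,0,0],[0,0,0],[0,0,0],[0,0,0]])

```text
time_s: 28.45
tcp_pos: [0.4731, 0.1212, 0.0612]
ee_rot: [-0.0, 0.988, -0.155, -0.0]
ft_force: [-0.1, 0.8, -0.8]
width: 0.0219
gripper_force: 25.0
```

```bash
python3 - <<'E'
from m import *
from plant import robot
# fin mid edge .6288,.1488 ; tcp 62 behind, pre 45 further
a=np.radians(6.95);X=np.array([np.cos(a),np.sin(a)])
for e in((.6288,.1488),(.6179,.2382)):print(np.array(e)-.0625*X,np.array(e)-.1075*X)
go(robot.read_state(),np.r_[np.array([.6288,.1488])-.1075*X,.0613],6.95)
E
```

```text
[0.56675924 0.1412373 ] [0.5220899  0.13579216]
[0.55585924 0.2306373 ] [0.5111899  0.22519216]
tcp [0.4731 0.1212 0.0612] yaw -17.87 t 28.45 slide [0.0703, -0.0482, -0.0003] turn [-0.0, 0.001, -0.866]
```

Emit:
jog_arm(gripper=[-1,-1,-1,-1,-1,-1,-1,-1], slide=[[0.02,-0.018,0],[0.045,-0.035,0],[0.0703,-0.049,0],[0.0703,-0.049,0],[0.0703,-0.049,0],[0.0703,-0.049,0],[0.0703,-0.049,0],[0.0703,-0.049,0]], turn=[[0,0,-0.3],[0,0,-0.6],[0,0,-0.866],[0,0,-0.866],[0,0,-0.866],[0,0,-0.866],[0,0,-0.866],[0,0,-0.866]])

```text
time_s: 29.45
tcp_pos: [0.5223, 0.1361, 0.0614]
ee_rot: [-0.0, 0.998, 0.06, -0.0]
ft_force: [0.3, 0.3, 0.2]
width: 0.0223
gripper_force: 25.0
```

```bash
sed -i 's/range(20,100,8)/range(36,112,8)/' chk.py; python3 chk.py w10; python3 - <<'E'
from m import *
from plant import robot
go(robot.read_state(),[.5667,.1415,.0613],6.95)
E
```

```text
tcp [0.5224 0.1361 0.0614] yaw 6.91 t 29.5 slide [0.0, 0.0, 0.0] turn [-0.0, -0.0, -0.001]
[-0.40315667  0.1043918  -1.77491727]
36 920 ztop 0.0703 y -0.0128 0.0112
44 965 ztop 0.0706 y -0.0126 0.011
52 1101 ztop 0.07 y -0.0129 0.0111
60 604 ztop 0.0631 y -0.0133 0.0116
68 654 ztop 0.0632 y -0.0153 0.0136
76 672 ztop 0.0631 y -0.0176 0.0158
84 262 ztop 0.0633 y -0.0181 0.0162
100 132 ztop 0.0722 y -0.0016 0.0014
108 196 ztop 0.0741 y -0.0014 0.0012
tcp [0.5224 0.1361 0.0614] yaw 6.91 t 29.5 slide [0.0744, 0.0, 0.0002] turn [-0.0, -0.0, -0.001]
```

Emit:
jog_arm(gripper=[-1,-1,-1,-1,-1,-1,-1], slide=[[0,-0.0012,0],[0.02,-0.0012,0],[0.04,-0.0012,0],[0.06,-0.0012,0],[0.073,-0.0012,0],[0.073,-0.0012,0],[0.073,-0.0012,0]], turn=[[0,0,0],[0,0,0],[0,0,0],[0,0,0],[0,0,0],[0,0,0],[0,0,0]])

```text
time_s: 30.38
tcp_pos: [0.5655, 0.1419, 0.0612]
ee_rot: [0.0, 0.998, 0.06, -0.0]
ft_force: [0.4, 0.7, -0.8]
width: 0.0221
gripper_force: 25.0
```

```bash
python3 chk.py w11
```

```text
tcp [0.5655 0.1419 0.0613] yaw 6.91 t 30.43 slide [0.0, 0.0, 0.0] turn [-0.0, 0.001, -0.001]
[ 0.33831858  0.31179586 -0.6445524 ]
36 915 ztop 0.07 y -0.0129 0.0111
44 973 ztop 0.0703 y -0.0128 0.0108
52 1103 ztop 0.0698 y -0.0129 0.011
60 678 ztop 0.0729 y -0.0135 0.0115
68 853 ztop 0.0734 y -0.0154 0.0136
76 1076 ztop 0.0732 y -0.0177 0.0158
84 695 ztop 0.0735 y -0.0181 0.0161
92 424 ztop 0.0735 y -0.0076 0.0062
100 320 ztop 0.0739 y -0.0076 0.0061
108 455 ztop 0.0371 y -0.0197 0.0198
```

Emit:
jog_arm(gripper=[1,1,1,1,1,1,1,1,1,1], slide=[[0,0,0],[0,0,0],[0,0,0],[0,0,0],[0,0,0],[0,0,-0.04],[0,0,-0.1],[0,0,-0.2],[0,0,-0.25],[0,0,-0.25]], turn=[[0,0,0],[0,0,0],[0,0,0],[0,0,0],[0,0,0],[0,0,0],[0,0,0],[0,0,0],[0,0,0],[0,0,0]])

```text
time_s: 31.68
tcp_pos: [0.5671, 0.1422, 0.2137]
ee_rot: [-0.001, 0.998, 0.06, 0.002]
ft_force: [-0.3, -0.6, 0.3]
width: 0.0879
gripper_force: 0.0
```

```bash
python3 clipchk.py wrist w12 2>&1 | grep -v Warn; python3 - <<'E'
from m import *
from plant import robot
go(robot.read_state(),[.437,.2515,.21],8)
E
```

```text
pod=q[q[:,2]>.0255]; c0=pod[:,:2].mean(0)
  ret = um.true_divide(
  far=t[np.hypot(*(t-c0).T)>.044]; ax=c0-far.mean(0); ax/=np.hypot(*ax)
tcp [0.5661 0.1423 0.212 ] yaw 6.94 t 31.73 slide [0.0, 0.0, 0.0] turn [-0.002, -0.003, -0.0]
[   0  113   21  130 2008]
? OpenCV(4.12.0) /io/opencv/modules/imgproc/src/linefit.cpp:50: error: (-215:Assertion failed) count > 0 in function 'fitLine2D_wods'

[498 175  25  27 376]
? OpenCV(4.12.0) /io/opencv/modules/imgproc/src/linefit.cpp:50: error: (-215:Assertion failed) count > 0 in function 'fitLine2D_wods'

[ 150  203   33   81 1201]
clip pod [492.2 259.6] z 0.028 rect (array([491.6, 260.1]), array([27.5, 24.6]), 7.79) yaw far -17.2 yaw bis -10.0 tail -0.0585 wid 0.0089
right -80 67 z [0.0608 0.0636] y -0.0229 0.0241
right -72 157 z [0.0597 0.0636] y -0.0229 0.0237
right -64 163 z [0.0595 0.0636] y -0.0212 0.0219
right -56 167 z [0.0605 0.0636] y -0.0196 0.0201
right -48 173 z [0.0589 0.0636] y -0.0166 0.0184
right -40 165 z [0.0621 0.0684] y -0.0148 0.017
right -32 315 z [0.0682 0.0696] y -0.0114 0.0148
right -24 305 z [0.0684 0.0698] y -0.0116 
[... 523 characters left out ...]
 -40 115 z [0.0633 0.0689] y -0.015 0.0156
mid -32 264 z [0.0686 0.0698] y -0.0131 0.0137
mid -24 238 z [0.0688 0.0702] y -0.0121 0.0126
mid -16 239 z [0.0684 0.0695] y -0.0117 0.0114
mid -8 171 z [0.0622 0.0689] y -0.0108 0.0113
mid 0 145 z [0.0616 0.0732] y -0.0072 0.007
mid 8 172 z [0.0614 0.0732] y -0.0073 0.0078
mid 16 138 z [0.0614 0.0737] y -0.0072 0.0078
mid 24 43 z [0.0732 0.0741] y -0.001 0.0015
left 0 124 z [0.063  0.0737] y -0.0018 0.0019
left 8 133 z [0.0625 0.0734] y -0.0018 0.0019
left 16 136 z [0.064  0.0737] y -0.002 0.0019
left 24 140 z [0.0638 0.0735] y -0.0019 0.0018
tcp [0.5661 0.1423 0.212 ] yaw 6.94 t 31.73 slide [-0.1916, -0.2067, 0.0032] turn [-0.002, -0.003, -0.037]
```

Emit:
jog_arm(gripper=[1,1,1,1,1,1,1], slide=[[-0.09,-0.1,0.003],[-0.1916,-0.207,0.003],[-0.1916,-0.207,0.003],[-0.1916,-0.207,0.003],[-0.1916,-0.207,0.003],[-0.1916,-0.207,0.003],[-0.1916,-0.207,0.003]], turn=[[0,0,-0.037],[0,0,-0.037],[0,0,-0.037],[0,0,-0.037],[0,0,-0.037],[0,0,-0.037],[0,0,-0.037]])

```text
time_s: 32.6
tcp_pos: [0.4377, 0.2503, 0.2094]
ee_rot: [0.0, 0.998, 0.068, 0.0]
ft_force: [-0.1, 0.4, 1.8]
width: 0.0879
gripper_force: 0.0
```

```bash
python3 clipchk.py wrist w13 2>&1 | egrep "tcp|clip|left"; python3 - <<'E'
from m import *
from plant import robot
go(robot.read_state(),[.450,.2538,.02],8)
E
```

```text
tcp [0.4375 0.2505 0.2095] yaw 7.87 t 32.65 slide [0.0, 0.0, 0.0] turn [0.001, -0.0, 0.032]
clip pod [491.6 260.2] z 0.0279 rect (array([491.5, 260.3]), array([27.2, 24. ]), 7.94) yaw far 7.7 yaw bis 7.7 tail -0.0553 wid 0.0507
tcp [0.4375 0.2505 0.2095] yaw 7.87 t 32.65 slide [0.0214, -0.0027, 0.3158] turn [0.001, -0.0, -0.005]
```

Emit:
jog_arm(gripper=[1,1,1,1,1,1,1], slide=[[0.021,-0.0035,0.1],[0.021,-0.0035,0.19],[0.021,-0.0035,0.26],[0.021,-0.0035,0.3],[0.021,-0.0035,0.316],[0.021,-0.0035,0.316],[0.021,-0.0035,0.316]], turn=[[0,0,0],[0,0,0],[0,0,0],[0,0,0],[0,0,0],[0,0,0],[0,0,0]])

```text
time_s: 33.52
tcp_pos: [0.4497, 0.2556, 0.021]
ee_rot: [-0.0, 0.998, 0.07, 0.001]
ft_force: [-0.4, -0.3, 0.1]
width: 0.0879
gripper_force: 0.0
```

Emit:
jog_arm(gripper=[-1,-1,-1,-1,-1,-1,-1,-1,-1], slide=[[0,0,0],[0,0,0],[0,0,0],[0,0,0],[0,0,0],[0,0,0],[0,0,0],[0,0,0],[0,0,0]], turn=[[0,0,0],[0,0,0],[0,0,0],[0,0,0],[0,0,0],[0,0,0],[0,0,0],[0,0,0],[0,0,0]], force=25)

```text
time_s: 34.65
tcp_pos: [0.4491, 0.2553, 0.0201]
ee_rot: [-0.0, 0.998, 0.07, 0.0]
ft_force: [-0.3, 0.2, 4.3]
width: 0.0223
gripper_force: 25.0
```

Emit:
jog_arm(gripper=[-1,-1,-1,-1,-1], slide=[[0,0,-0.02],[0,0,-0.05],[0,0,-0.069],[0,0,-0.069],[0,0,-0.069]], turn=[[0,0,0],[0,0,0],[0,0,0],[0,0,0],[0,0,0]])

```text
time_s: 35.28
tcp_pos: [0.4488, 0.2555, 0.0614]
ee_rot: [-0.0, 0.998, 0.07, -0.0]
ft_force: [0.4, -1.1, -0.5]
width: 0.0219
gripper_force: 25.0
```

```bash
python3 - <<'E'
from m import *
from plant import robot
go(robot.read_state(),[.5112,.2257,.0613],6.95)
E
```

```text
tcp [0.4488 0.2555 0.0614] yaw 8.0 t 35.27 slide [0.0962, 0.0637, 0.0001] turn [-0.001, 0.0, 0.037]
```

Emit:
jog_arm(gripper=[-1,-1,-1,-1,-1,-1,-1], slide=[[0.03,0.022,0],[0.06,0.042,0],[0.096,0.063,0],[0.096,0.063,0],[0.096,0.063,0],[0.096,0.063,0],[0.096,0.063,0]], turn=[[0,0,0.037],[0,0,0.037],[0,0,0.037],[0,0,0.037],[0,0,0.037],[0,0,0.037],[0,0,0.037]])

```text
time_s: 36.15
tcp_pos: [0.5106, 0.2264, 0.0613]
ee_rot: [-0.0, 0.998, 0.061, -0.0]
ft_force: [-0.0, -0.9, -0.1]
width: 0.0222
gripper_force: 25.0
```

```bash
python3 chk.py w14;  python3 - <<'E'
from m import *
from plant import robot
go(robot.read_state(),[.5554,.2313,.0613],6.95)
E
```

```text
tcp [0.5108 0.2264 0.0614] yaw 6.97 t 36.2 slide [0.0, 0.0, 0.0] turn [-0.001, 0.001, 0.001]
[-0.07958723  0.52527484 -0.3393646 ]
36 916 ztop 0.0702 y -0.0128 0.0113
44 975 ztop 0.0704 y -0.0128 0.011
52 1101 ztop 0.0699 y -0.0128 0.0112
60 601 ztop 0.063 y -0.0132 0.0114
68 655 ztop 0.063 y -0.0152 0.0138
76 697 ztop 0.0631 y -0.0174 0.016
84 250 ztop 0.0631 y -0.0181 0.0164
108 314 ztop 0.0739 y -0.0025 0.0004
tcp [0.5108 0.2264 0.0614] yaw 6.97 t 36.2 slide [0.0748, 0.0009, 0.0001] turn [-0.001, 0.001, 0.001]
```

Clip and fin line up laterally (both at −1 mm). Move in, release, and lift.

Emit:
jog_arm(gripper=[-1,-1,-1,-1,-1,-1,-1], slide=[[0,0,0],[0.02,0,0],[0.04,0,0],[0.06,0,0],[0.074,0,0],[0.074,0,0],[0.074,0,0]], turn=[[0,0,0],[0,0,0],[0,0,0],[0,0,0],[0,0,0],[0,0,0],[0,0,0]])

```text
time_s: 37.08
tcp_pos: [0.555, 0.231, 0.0612]
ee_rot: [0.0, 0.998, 0.06, -0.0]
ft_force: [-0.3, -0.3, -1.7]
width: 0.0223
gripper_force: 25.0
```

Emit:
jog_arm(gripper=[1,1,1,1,1,1,1,1,1,1,1], slide=[[0,0,0],[0,0,0],[0,0,0],[0,0,0],[0,0,0],[0,0,-0.04],[0,0,-0.1],[0,0,-0.2],[0,0,-0.3],[0,0,-0.3],[0,0,-0.3]], turn=[[0,0,0],[0,0,0],[0,0,0],[0,0,0],[0,0,0],[0,0,0],[0,0,0],[0,0,0],[0,0,0],[0,0,0],[0,0,0]])

```text
time_s: 38.45
tcp_pos: [0.5549, 0.2314, 0.2409]
ee_rot: [-0.0, 0.998, 0.061, -0.0]
ft_force: [-0.2, 0.3, -0.4]
width: 0.0878
gripper_force: 0.0
```

```bash
python3 clipchk.py wrist w15 2>&1 | egrep "tcp|clip|left|mid -[248]"; python3 - <<'E'
from led import *
from plant import robot
d=robot.get_image("top");np.savez("pics/top2.npz",**d)
P=cloud(d).reshape(-1,3);p=P[(P[:,2]>.105)&(P[:,2]<.13)&(np.abs(P[:,0]-.431)<.05)&(np.abs(P[:,1]+.312)<.05)];print("key top cam",rect(p))
s=robot.read_state();p=s["tcp_pos"];print(s["joint_pos"].round(2))
t=np.array([.43,-.3135,.23]);q1=p+(t-p)*.4;q2=p+(t-p)*.75
to(p,6.95,q1,31);to(q1,31,q2,55);to(q2,55,t,69.7)
E
```

```text
tcp [0.5545 0.2313 0.2401] yaw 6.94 t 38.5 slide [0.0, 0.0, 0.0] turn [0.001, 0.004, -0.0]
mid -80 58 z [0.0608 0.0638] y -0.0236 0.0244
mid -48 137 z [0.0597 0.0636] y -0.0167 0.0183
mid -40 153 z [0.0624 0.0686] y -0.0145 0.0163
mid -24 260 z [0.0683 0.0698] y -0.0114 0.0131
mid -8 196 z [0.0616 0.0683] y -0.0112 0.0119
left -80 25 z [0.0632 0.0643] y -0.0232 0.0235
left -72 59 z [0.0629 0.0644] y -0.0221 0.0234
left -64 61 z [0.063  0.0641] y -0.021 0.0212
left -56 64 z [0.0628 0.0641] y -0.0187 0.0201
left -48 60 z [0.0629 0.064 ] y -0.0176 0.0179
left -40 83 z [0.0631 0.0684] y -0.0155 0.0158
left -32 229 z [0.0685 0.0699] y -0.0134 0.0146
left -24 211 z [0.0687 0.0701] y -0.0123 0.0127
left -16 194 z [0.0684 0.0695] y -0.011 0.0122
left -8 143 z [0.0657 0.0689] y -0.011 0.0112
left 0 135 z [0.0616 0.0737] y -0.0072 0.0074
left 8 139 z [0.0614 0.0737] y -0.0071 0.0074
left 16 124 z [0.0616 0.0737] y -0.007 0.0073
left 24 40 z [0.0729 0.0741] y -0.0013 0.0015
key top cam (array([ 432.2, -310.5]), array([24.8, 23.6]), 68.42)
[-1.07  0.47  0.84  1.7  -0.37  1.15 -1.58]
slide [-0.1263, 0.3504, 0.0066] turn z -0.84
slide [-0.2259, 0.2349, 0.0057] turn z -0.838
slide [-0.2156, 0.0877, 0.0041] turn z -0.513
```

Emit:
jog_arm(gripper=[1,1,1,1,1], slide=[[-0.126,0.35,0.006],[-0.126,0.35,0.006],[-0.126,0.35,0.006],[-0.126,0.35,0.006],[-0.126,0.35,0.006]], turn=[[0,0,-0.84],[0,0,-0.84],[0,0,-0.84],[0,0,-0.84],[0,0,-0.84]])

```text
time_s: 39.17
tcp_pos: [0.5043, 0.0105, 0.237]
ee_rot: [-0.0, 0.964, 0.265, -0.001]
ft_force: [0.5, -0.2, 0.1]
width: 0.0878
gripper_force: 0.0
```

Emit:
jog_arm(gripper=[1,1,1,1,1], slide=[[-0.226,0.235,0.006],[-0.226,0.235,0.006],[-0.226,0.235,0.006],[-0.226,0.235,0.006],[-0.226,0.235,0.006]], turn=[[0,0,-0.84],[0,0,-0.84],[0,0,-0.84],[0,0,-0.84],[0,0,-0.84]])

```text
time_s: 39.8
tcp_pos: [0.4617, -0.1773, 0.2334]
ee_rot: [-0.0, 0.887, 0.461, -0.001]
ft_force: [1.4, 0.2, 2.0]
width: 0.088
gripper_force: 0.0
```

Emit:
jog_arm(gripper=[1,1,1,1,1,1,1], slide=[[-0.2156,0.0877,0.004],[-0.2156,0.0877,0.004],[-0.2156,0.0877,0.004],[-0.2156,0.0877,0.004],[-0.2156,0.0877,0.004],[-0.2156,0.0877,0.004],[-0.2156,0.0877,0.004]], turn=[[0,0,-0.513],[0,0,-0.513],[0,0,-0.513],[0,0,-0.513],[0,0,-0.513],[0,0,-0.513],[0,0,-0.513]])

```text
time_s: 40.67
tcp_pos: [0.4317, -0.312, 0.2317]
ee_rot: [-0.0, 0.82, 0.573, 0.0]
ft_force: [-1.2, -0.8, -0.1]
width: 0.0881
gripper_force: 0.0
```

```bash
python3 - <<'E'
from m import *
from plant import robot
d=robot.get_image("wrist");P=cloud(d).reshape(-1,3)
p=P[(P[:,2]>.11)&(P[:,2]<.13)&(np.abs(P[:,0]-.431)<.03)&(np.abs(P[:,1]+.312)<.03)];print(rect(p),p[:,2].mean())
s=robot.read_state();go(s,[.4298,-.3138,.0932],69.7)
E
```

```text
(array([ 430.5, -312.2]), array([23.3, 23.1]), 69.76) 0.11726051270286561
tcp [ 0.4315 -0.3123  0.2318] yaw 69.84 t 40.73 slide [-0.0034, -0.0018, 0.231] turn [0.0, -0.001, 0.005]
```

Emit:
jog_arm(gripper=[1,1,1,1,1,1,-1,-1,-1,-1,-1,-1], slide=[[-0.0016,-0.0015,0.1],[-0.0016,-0.0015,0.18],[-0.0016,-0.0015,0.23],[-0.0016,-0.0015,0.23],[-0.0016,-0.0015,0.23],[-0.0016,-0.0015,0.23],[-0.0016,-0.0015,0.23],[-0.0016,-0.0015,0.23],[-0.0016,-0.0015,0.23],[-0.0016,-0.0015,0.23],[-0.0016,-0.0015,0.23],[-0.0016,-0.0015,0.23]], turn=[[0,0,0.005],[0,0,0.005],[0,0,0.005],[0,0,0.005],[0,0,0.005],[0,0,0.005],[0,0,0.005],[0,0,0.005],[0,0,0.005],[0,0,0.005],[0,0,0.005],[0,0,0.005]], force=30)

```text
time_s: 42.22
tcp_pos: [0.4298, -0.3138, 0.0937]
ee_rot: [-0.0, 0.821, 0.571, -0.0]
ft_force: [-0.3, -0.7, 0.2]
width: 0.0316
gripper_force: 0.0
```

Emit:
jog_arm(gripper=[-1,-1,-1,-1,-1,-1], slide=[[0,0,0],[0,0,-0.05],[0,0,-0.08],[0,0,-0.11],[0,0,-0.11],[0,0,-0.11]], turn=[[0,0,0],[0,0,0],[0,0,0],[0,0,0],[0,0,0],[0,0,0]])

```text
time_s: 42.98
tcp_pos: [0.4297, -0.3134, 0.1593]
ee_rot: [-0.0, 0.821, 0.571, 0.0]
ft_force: [-1.4, 0.3, -1.4]
width: 0.024
gripper_force: 30.0
```

```bash
python3 - <<'E'
from led import *
from plant import robot
s=robot.read_state();go(s,[.649,-.1785,.158],76)
E
```

```text
tcp [ 0.4297 -0.3134  0.1593] yaw 69.63 t 42.98 slide [0.338, 0.2645, 0.0022] turn [-0.001, -0.001, -0.222]
```

Emit:
jog_arm(gripper=[-1,-1,-1,-1,-1,-1,-1,-1,-1], slide=[[0.085,0.066,-0.01],[0.17,0.131,-0.01],[0.254,0.196,-0.01],[0.337,0.265,0.002],[0.337,0.265,0.002],[0.337,0.265,0.01],[0.337,0.265,0.01],[0.337,0.265,0.01],[0.337,0.265,0.01]], turn=[[0,0,-0.05],[0,0,-0.1],[0,0,-0.16],[0,0,-0.222],[0,0,-0.222],[0,0,-0.222],[0,0,-0.222],[0,0,-0.222],[0,0,-0.222]])

```text
time_s: 44.1
tcp_pos: [0.6489, -0.1805, 0.1543]
ee_rot: [0.0, 0.789, 0.615, 0.0]
ft_force: [0.8, -0.1, -2.0]
width: 0.0238
gripper_force: 30.0
```

```bash
python3 - <<'E'
from m import *
from plant import robot
d=robot.get_image("wrist");np.savez("pics/w16.npz",**d);cv2.imwrite("pics/w16.png",cv2.resize(d["img"][80:300,170:430,::-1],None,fx=2.7,fy=2.7,interpolation=cv2.INTER_CUBIC))
s=robot.read_state();go(s,[.6492,-.179,.142],76)
P=cloud(d).reshape(-1,3);t=s["tcp_pos"];a=np.radians(76);B=np.array([[np.cos(a),-np.sin(a)],[np.sin(a),np.cos(a)]])
l=(P[:,:2]-t[:2])@B
for nm,c in(("knob",(.6497,-.1773)),):print(nm,(np.array(c)-t[:2])@B)
m=(np.abs(l[:,0])<.03)&(np.abs(l[:,1])<.009)&(P[:,2]>.1)&(P[:,2]<.2)
h,e=np.histogram(P[m,2],25,(.15,.2));print(h,e[h.argmax()])
m&=np.abs(P[:,2]-e[h.argmax()]-.001)<.002;print("key top z",P[m,2].mean(),"x span",np.percentile(l[m,0],[1,99]))
f=lambda l:ray(d,(np.array(l)+.5)/2.7-.5+[170,80],.05)
E
```

```text
tcp [ 0.649  -0.1802  0.1542] yaw 75.91 t 44.15 slide [0.002, -0.0002, 0.0204] turn [0.001, -0.001, -0.003]
knob [2.99741193e-03 5.36525132e-05]
[  61   65   56   74   63   75   81   80   83   87   88   94  174  399
 1444   15    0    0    0    0    0    0    0    0    0] 0.178
key top z 0.17865586044604326 x span [-0.00831174  0.01153927]
```

View pics/w16.png

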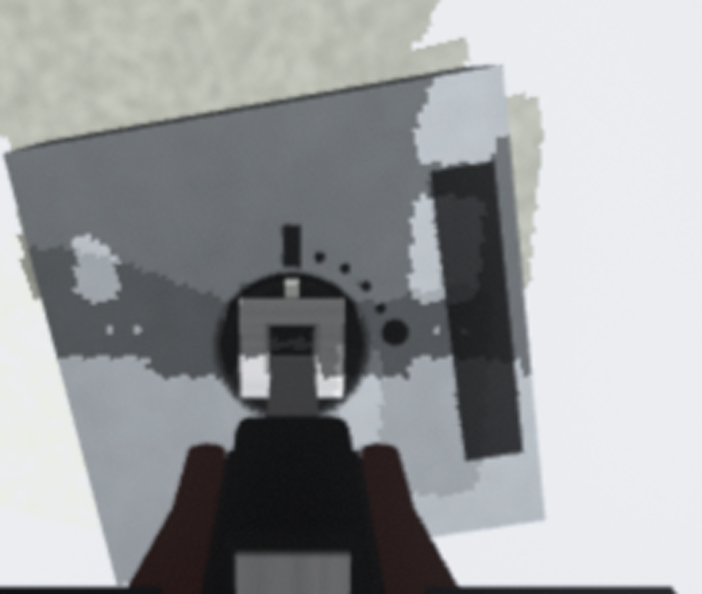

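```bash
python3 - <<'E'
from m import *
for f,t,y in(("w3",(.6481,-.1777,.1521),25.67),("w16",(.649,-.1802,.1542),75.9)):
    d=load(f"pics/{f}.npz");P=cloud(d).reshape(-1,3);a=np.radians(y);B=np.array([[np.cos(a),-np.sin(a)],[np.sin(a),np.cos(a)]])
    l=(P[:,:2]-t[:2])@B
    m=(np.abs(l[:,0])<.03)&(np.abs(l[:,1])<.009)&(np.abs(P[:,2]-t[2]-.0243)<.002)
    print(f,np.percentile(l[m,0],[0,1,5,50,95,99,100]).round(4),np.median(P[m,2])-t[2])
E
```

```text
w3 [-0.009  -0.0085 -0.0059  0.0042  0.0127  0.0137  0.0146] 0.024887886267403653
w16 [-0.0088 -0.0083 -0.0074  0.0023  0.0107  0.0121  0.0127] 0.024446771398560885
```

Emit:
jog_arm(gripper=[-1,-1,-1,-1,-1,-1,-1,-1,-1,-1], slide=[[0.0037,0,0],[0.0037,0,0],[0.0037,0,0.02],[0.0037,0,0.026],[0.0037,0,0.032],[0.0037,0,0.038],[0.0037,0,0.044],[0.0037,0,0.05],[0.0037,0,0.055],[0.0037,0,0.055]], turn=[[0,0,0],[0,0,0],[0,0,0],[0,0,0],[0,0,0],[0,0,0],[0,0,0],[0,0,0],[0,0,0],[0,0,0]])

```text
time_s: 45.4
tcp_pos: [0.6497, -0.1776, 0.1205]
ee_rot: [-0.0, 0.788, 0.615, -0.0]
ft_force: [-1.3, -0.3, -1.6]
width: 0.0237
gripper_force: 30.0
```

```bash
python3 st.py
```

```text
tcp [ 0.6497 -0.1776  0.1205] yaw 75.96 t 45.4 slide [0.0, 0.0, 0.0] turn [-0.001, 0.0, -0.49]
[-0.22058239  0.11747959 -0.00263946] [-1.25644909 -0.25665046 -1.6300206 ] [-0.22  0.68  0.64  1.62 -0.46  1.    0.32]
```

Emit:
jog_arm(gripper=[-1,-1,-1,-1,-1,-1], slide=[[0,0,0],[0,-0.0002,0],[0,-0.0004,0],[0,-0.0004,0],[0,-0.0004,0],[0,-0.0004,0]], turn=[[0,0,0.3],[0,0,0.6],[0,0,0.94],[0,0,0.94],[0,0,0.94],[0,0,0.94]])

```text
time_s: 46.15
tcp_pos: [0.6489, -0.1778, 0.1207]
ee_rot: [-0.0, 0.91, 0.416, -0.0]
ft_force: [-4.5, -1.6, -0.1]
width: 0.0243
gripper_force: 30.0
```

Emit:
jog_arm(gripper=[-1,-1,-1,-1,-1,-1], slide=[[0,0,0],[0,-0.0002,0],[0,-0.0004,0],[0,-0.0004,0],[0,-0.0004,0],[0,-0.0004,0]], turn=[[0,0,0.3],[0,0,0.6],[0,0,0.94],[0,0,0.94],[0,0,0.94],[0,0,0.94]])

```text
time_s: 46.9
tcp_pos: [0.6486, -0.1773, 0.1206]
ee_rot: [-0.001, 0.981, 0.192, -0.001]
ft_force: [-6.9, -0.1, 1.6]
width: 0.0236
gripper_force: 30.0
```

Emit:
jog_arm(gripper=[-1,-1,-1,-1,-1,-1], slide=[[0,0,0],[0,-0.0002,0],[0,-0.0004,0],[0,-0.0004,0],[0,-0.0004,0],[0,-0.0004,0]], turn=[[0,0,0.3],[0,0,0.6],[0,0,0.94],[0,0,0.94],[0,0,0.94],[0,0,0.94]])

```text
time_s: 47.65
tcp_pos: [0.6485, -0.1767, 0.1205]
ee_rot: [-0.001, 0.999, -0.041, -0.001]
ft_force: [-6.1, -0.2, 1.4]
width: 0.0234
gripper_force: 30.0
```

```bash
python3 st.py
```

```text
tcp [ 0.6485 -0.1767  0.1205] yaw -4.73 t 47.65 slide [0.0, 0.0, 0.0] turn [-0.005, 0.001, -3.307]
[0.12700649 1.80006662 0.05191648] [-6.06493776 -0.22742984  1.44935286] [-0.4   0.81  0.98  1.63 -0.74  1.11 -0.87]
```

Emit:
jog_arm(gripper=[-1,-1,-1,-1], slide=[[-0.0012,0,0],[-0.0012,0,0],[-0.0012,0,0],[-0.0012,0,0]], turn=[[0,0,0.14],[0,0,0.28],[0,0,0.28],[0,0,0.28]])

```text
time_s: 48.15
tcp_pos: [0.6484, -0.1765, 0.1205]
ee_rot: [-0.0, 0.994, -0.111, -0.0]
ft_force: [-4.7, 0.9, -0.2]
width: 0.0239
gripper_force: 30.0
```

```bash
python3 st.py
```

```text
tcp [ 0.6484 -0.1765  0.1205] yaw -12.71 t 48.15 slide [0.0, 0.0, 0.0] turn [-0.003, -0.0, -3.585]
[0.42731966 1.44921757 0.0828043 ] [-4.65259413  0.91673564 -0.1639715 ] [-0.41  0.83  1.01  1.63 -0.76  1.13 -0.99]
```

Emit:
jog_arm(gripper=[-1,-1,-1,-1], slide=[[0,0,0],[0,0,0],[0,0,0],[0,0,0]], turn=[[0,0,0.07],[0,0,0.14],[0,0,0.14],[0,0,0.14]])

```text
time_s: 48.65
tcp_pos: [0.6484, -0.1764, 0.1205]
ee_rot: [-0.0, 0.989, -0.147, -0.0]
ft_force: [-4.7, 2.5, -1.7]
width: 0.0242
gripper_force: 30.0
```

```bash
python3 st.py
```

```text
tcp [ 0.6484 -0.1764  0.1205] yaw -16.87 t 48.65 slide [0.0, 0.0, 0.0] turn [-0.003, 0.0, -3.73]
[0.65673486 1.55553584 0.09460606] [-4.68648221  2.49824532 -1.73679873] [-0.42  0.84  1.03  1.63 -0.78  1.14 -1.05]
```

Emit:
jog_arm(gripper=[-1,-1,-1,-1], slide=[[0,0,0],[0,0,0],[0,0,0],[0,0,0]], turn=[[0,0,0.06],[0,0,0.12],[0,0,0.12],[0,0,0.12]])

```text
time_s: 49.15
tcp_pos: [0.6485, -0.1763, 0.1205]
ee_rot: [-0.0, 0.984, -0.176, -0.001]
ft_force: [-4.2, 2.4, -1.0]
width: 0.024
gripper_force: 30.0
```

```bash
python3 st.py
```

```text
tcp [ 0.6485 -0.1763  0.1205] yaw -20.28 t 49.15 slide [0.0, 0.0, 0.0] turn [-0.003, 0.0, -3.85]
[0.74793245 1.57199098 0.27975204] [-4.17585114  2.38364163 -1.01094482] [-0.43  0.84  1.04  1.63 -0.79  1.14 -1.1 ]
```

Emit:
jog_arm(gripper=[-1,-1,-1,-1], slide=[[0,0,0],[0,0,0],[0,0,0],[0,0,0]], turn=[[0,0,0.03],[0,0,0.06],[0,0,0.06],[0,0,0.06]])

```text
time_s: 49.65
tcp_pos: [0.6485, -0.1763, 0.1205]
ee_rot: [-0.0, 0.982, -0.191, -0.001]
ft_force: [-5.2, 3.1, -0.5]
width: 0.0241
gripper_force: 30.0
```

```bash
python3 st.py
```

```text
tcp [ 0.6485 -0.1763  0.1205] yaw -21.99 t 49.65 slide [0.0, 0.0, 0.0] turn [-0.003, 0.0, -3.909]
[0.72654535 1.6207545  0.32525381] [-5.17171493  3.06742218 -0.53972753] [-0.43  0.85  1.05  1.63 -0.79  1.15 -1.13]
```

Emit:
jog_arm(gripper=[-1,-1,-1,-1,-1,-1,-1,-1,-1], slide=[[-0.001,0,0],[-0.001,0,0],[-0.001,0,0],[-0.001,0,0],[-0.001,0,-0.015],[-0.001,0,-0.035],[-0.001,0,-0.065],[-0.001,0,-0.065],[-0.001,0,-0.065]], turn=[[0,0,-0.2],[0,0,-0.48],[0,0,-0.48],[0,0,-0.48],[0,0,-0.48],[0,0,-0.48],[0,0,-0.48],[0,0,-0.48],[0,0,-0.48]])

```text
time_s: 50.78
tcp_pos: [0.6481, -0.1767, 0.1599]
ee_rot: [-0.0, 0.997, -0.072, 0.0]
ft_force: [-0.1, 0.1, -1.6]
width: 0.0237
gripper_force: 30.0
```

Emit:
jog_arm(gripper=[-1,-1,-1,-1], slide=[[-0.08,0,0],[-0.1,0,0],[-0.1,0,0],[-0.1,0,0]], turn=[[0,0,0],[0,0,0],[0,0,0],[0,0,0]])

```text
time_s: 51.28
tcp_pos: [0.5899, -0.1679, 0.1598]
ee_rot: [0.0, 0.997, -0.072, 0.0]
ft_force: [0.1, -1.2, -0.3]
width: 0.0237
gripper_force: 30.0
```

```bash
python3 - <<'E'
from led import *
from plant import robot
d=robot.get_image("wrist");np.savez("pics/w17.npz",**d);cv2.imwrite("pics/w17.png",cv2.resize(d["img"][0:340,120:560,::-1],None,fx=1.7,fy=1.7,interpolation=cv2.INTER_CUBIC))
s=robot.read_state();t=np.array([.430,-.3130,.158]);p=s["tcp_pos"];go(s,t,69.7)
y=-8.2;q1=p+(t-p)*.36;q2=p+(t-p)*.72;to(p,y,q1,19);to(q1,19,q2,46);to(q2,46,t,69.7);print(s["torque"])
E
```

```text
tcp [ 0.5899 -0.1681  0.1598] yaw -8.21 t 51.33 slide [-0.2292, 0.277, 0.0029] turn [0.002, -0.001, -2.72]
slide [-0.0825, 0.0997, 0.0011] turn z -0.949
slide [-0.119, 0.051, 0.0011] turn z -0.942
slide [-0.1005, -0.0067, 0.0008] turn z -0.827
[0.00443529 0.13754602 0.0225861 ]
```

View pics/w17.png

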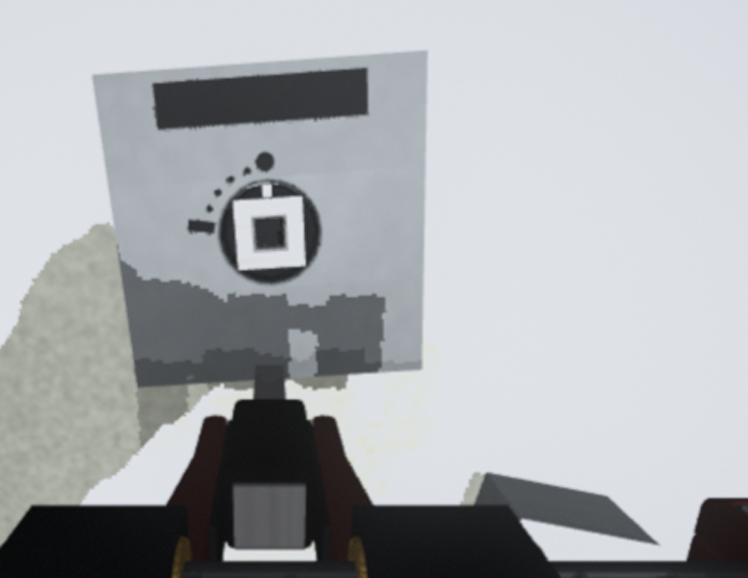

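Emit:
jog_arm(gripper=[-1,-1,-1,-1], slide=[[-0.04,0.05,0],[-0.0825,0.1,0],[-0.0825,0.1,0],[-0.0825,0.1,0]], turn=[[0,0,-0.35],[0,0,-0.7],[0,0,-0.95],[0,0,-0.95]])

```text
time_s: 51.82
tcp_pos: [0.5317, -0.221, 0.1601]
ee_rot: [-0.0, 0.986, 0.164, 0.001]
ft_force: [0.4, -0.1, -1.3]
width: 0.0238
gripper_force: 30.0
```

Emit:
jog_arm(gripper=[-1,-1,-1,-1], slide=[[-0.06,0.025,0],[-0.119,0.051,0],[-0.119,0.051,0],[-0.119,0.051,0]], turn=[[0,0,-0.35],[0,0,-0.7],[0,0,-0.94],[0,0,-0.94]])

```text
time_s: 52.32
tcp_pos: [0.4742, -0.2727, 0.1598]
ee_rot: [0.0, 0.922, 0.388, 0.0]
ft_force: [0.9, 0.7, -0.6]
width: 0.024
gripper_force: 30.0
```

Emit:
jog_arm(gripper=[-1,-1,-1,-1,-1,-1], slide=[[-0.05,-0.003,0],[-0.1,-0.0067,0],[-0.1,-0.0067,0],[-0.1,-0.0067,0],[-0.1,-0.0067,0],[-0.1,-0.0067,0]], turn=[[0,0,-0.35],[0,0,-0.7],[0,0,-0.83],[0,0,-0.83],[0,0,-0.83],[0,0,-0.83]])

```text
time_s: 53.08
tcp_pos: [0.4294, -0.3124, 0.1596]
ee_rot: [-0.0, 0.821, 0.571, -0.0]
ft_force: [-0.1, -0.1, -1.5]
width: 0.0238
gripper_force: 30.0
```

```bash
python3 - <<'E'
from m import *
from plant import robot
d=robot.get_image("wrist");np.savez("pics/w18.npz",**d)
s=robot.read_state();go(s,[.4298,-.3136,.0942],69.7)
t=s["tcp_pos"];P=cloud(d).reshape(-1,3);a=np.radians(69.7);B=np.array([[np.cos(a),-np.sin(a)],[np.sin(a),np.cos(a)]])
l=(P[:,:2]-t[:2])@B
m=(np.abs(l[:,0])<.03)&(np.abs(l[:,1])<.009)&(np.abs(P[:,2]-t[2]-.0243)<.002)
print(np.percentile(l[m,0],[1,50,95,99,100]).round(4),np.median(P[m,2])-t[2])
p=P[(P[:,2]>.045)&(P[:,2]<.055)&(np.abs(P[:,0]-.431)<.07)&(np.abs(P[:,1]+.312)<.07)];r=rect(p);print(r,(r[0]/1000-t[:2])@B)
E
```

```text
tcp [ 0.4292 -0.3125  0.1596] yaw 69.64 t 53.12 slide [-0.0014, 0.0015, 0.109] turn [-0.001, 0.0, -0.002]
[-0.0078  0.0029  0.0113  0.0126  0.0134] 0.024454529659823254
(array([ 431.6, -312.6]), array([80.5, 80.3]), 69.71) [ 0.0007189  -0.00224804]
```

Emit:
jog_arm(gripper=[-1,-1,-1,-1,-1,-1,-1,-1], slide=[[-0.0006,0.002,0.02],[-0.0006,0.002,0.03],[-0.0006,0.002,0.05],[-0.0006,0.002,0.07],[-0.0006,0.002,0.09],[-0.0006,0.002,0.108],[-0.0006,0.002,0.108],[-0.0006,0.002,0.108]], turn=[[0,0,0],[0,0,0],[0,0,0],[0,0,0],[0,0,0],[0,0,0],[0,0,0],[0,0,0]])

```text
time_s: 54.12
tcp_pos: [0.4297, -0.3137, 0.0948]
ee_rot: [-0.0, 0.821, 0.571, -0.0]
ft_force: [-0.5, -0.2, -2.1]
width: 0.0239
gripper_force: 30.0
```

Emit:
jog_arm(gripper=[1,1,1,1,1,1,1,1,1,1], slide=[[0,0,0],[0,0,0],[0,0,0],[0,0,0],[0,0,0],[0,0,-0.1],[0,0,-0.18],[0,0,-0.25],[0,0,-0.25],[0,0,-0.25]], turn=[[0,0,0],[0,0,0],[0,0,0],[0,0,0],[0,0,0],[0,0,0],[0,0,0],[0,0,0],[0,0,0],[0,0,0]])

```text
time_s: 55.38
tcp_pos: [0.4297, -0.3131, 0.2443]
ee_rot: [-0.0, 0.821, 0.571, 0.0]
ft_force: [0.9, -0.1, 0.2]
width: 0.088
gripper_force: 0.0
```

```bash
python3 - <<'E'
from m import *
from plant import robot
d=robot.get_image("wrist");P=cloud(d).reshape(-1,3)
p=P[(P[:,2]>.105)&(P[:,2]<.13)&(np.abs(P[:,0]-.431)<.03)&(np.abs(P[:,1]+.312)<.03)];print("key",rect(p),p[:,2].mean())
d=robot.get_image("top");np.savez("pics/top3.npz",**d);cv2.imwrite("pics/top3.png",d["img"][:,:,::-1]);P=cloud(d)
a=np.radians(6.95);X=np.array([np.cos(a),np.sin(a)]);Y=np.array([-X[1],X[0]]);q=P.reshape(-1,3)
for e in((.6416,.0615),(.6307,.1508),(.6198,.2402)):
    x=(q[:,:2]-e)@X;y=(q[:,:2]-e)@Y;k=(np.abs(y)<.03)&(x>-.09)&(x<-.005)&(q[:,2]>.045)&(q[:,2]<.1);print(k.sum(),x[k].min().round(4),y[k].min().round(4),y[k].max().round(4),q[k,2].max().round(4))
print(robot.read_state()["time_s"])
E
```

```text
key (array([ 430.8, -313. ]), array([24.8, 23.3]), 69.68) 0.11667453522882233
226 -0.0757 -0.0238 0.0222 0.0734
228 -0.0767 -0.0231 0.023 0.0729
252 -0.0755 -0.0234 0.0233 0.0727
55.475
```

View pics/top3.png

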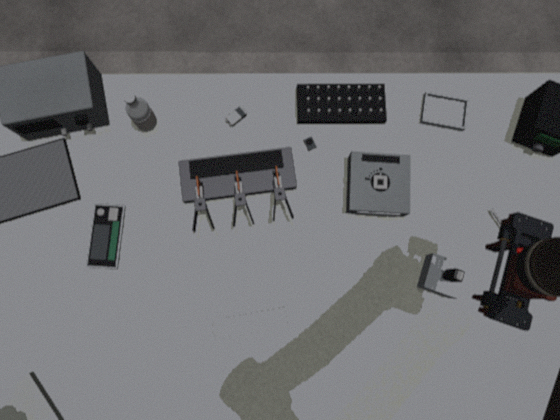

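```bash
python3 -c "
from plant import robot
print(robot.close_job())"
```

```text
the job is handed in; nothing more can be done
None
```

The job is handed in at about 55 s of the 192 s allowed, with no verdict returned: knob turned to off, all three clips measured level on their fins with about 22 mm of jaw past the edge, knob turned to full load, key back in its stand, and the phone not touched.

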